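# Discharge a drive on the mat and close it up in the shielded test box

### The job

Take the orange drive out of the rack and lay it down flat, either face up, on the green antistatic mat and let go of it; then pick it up again, bed it flat and fully home in the foam nest of the test box, and let go. After that close the box up: swing the lid fully shut without slamming it while the clamp is still up, then swing the red clamp lever fully down across the lid. Never let the drive drop, and leave the other drives, the screwdriver and the parts box where they are.

Things in the scene. Friction and masses are not known exactly. Their poses are not given: they have to be found in the camera images.
- orange_drive: The bright orange rugged disk-drive cassette, 24 mm thick (own x) by 120 mm long (own y) by 64 mm wide (own z), edges rounded 4 mm, about 0.22 kg; origin at its centre; starts standing on a long edge in the rack with own z up and its underside 8 mm above the bench, so its top edge is 72 mm above the bench. Lying flat on either broad face its own x is vertical and it is 24 mm high.
- grey_drive: Grey bystander drive, same make and size as the orange one, stands in another slot of the rack.
- blue_drive: Blue bystander drive, same make and size, stands in another slot of the rack.
- rack: Fixed grey rack, 210 (own x) by 140 (own y) by 30 mm high, origin under its centre. Slots at own x = -65, 0, +65 mm hold one drive each, upright, length along the rack's y, thickness along its x (2.5 mm play each side), in an order that varies. Slot floors are 8 mm, fences and side walls 30 mm above the bench; 41 mm are free between neighbouring drives.
- mat: Fixed flat dark-green antistatic mat, 200 (own x) by 170 (own y) by 2 mm thick, origin at the centre of its underside on the bench.
- test_box: Fixed grey metal test box, open-topped, outside 140 (own x) by 180 (own y) by 52 mm high, walls and floor 6 mm; origin under its centre; own x points from front to hinge side. Inside, black foam blocks 20 mm high at the corners and ends leave the nest. Halfway along both long sides the foam has a gap for a finger, 70 mm long (y) by 28 mm (x), down to the floor.
- nest (a point): Centre of the nest's floor, 6 mm above the bench, axes as the test box's. The nest is 72 mm (x) by 128 mm (y) and 20 mm deep, for a drive lying flat with its length along y; the centre of a drive lying home is 12 mm above this point.
- lid (a joint): Blue lid of the test box: 0 is shut, grows as it opens (rad), upright at 1.57, at most 1.95. Stiff hinge: stays where it is left (about 3 N at its front edge moves it).
- lid_hinge (a point): Middle of the lid's hinge line, which runs along the box's y: 70 mm from the box's centre along its +x, 52 mm above the bench. Axes as the box's. The lid is a plate 142 mm long from the hinge, 180 mm wide, 10 mm thick; shut, its underside is 52 mm and its top 62 mm above the bench, and it points to the box's -x.
- lid_tab (a point): Middle of the yellow tab (60 mm wide along the hinge, 18 mm long, 10 mm thick) on the lid's free edge, 151 mm from the hinge line. Moves with the lid.
- clamp (a joint): Clamp lever of the test box: 0 is down flat across the shut lid, grows as it is raised (rad), upright at 1.57, at most 1.95 (leaning away from the box). Stays where it is left (about 2 N at its tip moves it).
- clamp_hinge (a point): Clamp lever's pivot: 105 mm from the box's centre along the box's +y, 69 mm above the bench; the axis runs along the box's x. Axes as the box's. The lever swings in the box's y-z plane; down, it points to the box's -y and its top is 77 mm above the bench.
- clamp_tip (a point): Free end of the clamp lever, 104 mm from the pivot; its red grip (52 mm long, 22 mm wide, 14 mm thick) ends here. Moves with the lever.
- screwdriver: Loose bystander screwdriver, 180 mm long, lying on the bench beyond the mat; origin under its middle.
- parts_box: Loose bystander white open parts box, 100 by 70 by 35 mm high, on the bench; origin at the centre of its underside.
Things that resemble listed ones, but are neither listed nor needed, are in the scene too. There is more than one size of the orange_drive; the job needs the smallest.

How it is judged:
By the outcome, as a careful person would: the job done as asked, in the order asked, and still so for the second after the job is handed in, with the robot touching nothing.
It also fails if it takes over 72 s, if anything falls off the work surface, if the arm or the gripper's body presses on something with over 40 N, if the wrist force passes 120 N, or if a joint passes its speed limit or range.

### The arm

A 6-joint arm with a two-finger parallel gripper is mounted at the origin on the work surface. World frame = base frame: x ahead of the robot, y to its left, z up, the work surface at z = 0. Lengths are in m, angles in rad, forces in N, time in s.
With the tool pointing down it reaches from about 0.4 to 0.825 m from the base axis. Payload 7 kg.
Tool frame: the origin (TCP) lies midway between the tips of the shut fingers; the grasp point (between the pads) lies hold_point_z behind it (hold_point_z is the distance from the TCP to the grasp point, in m); z points along the fingers, y is the line along which they close (so a half turn about z gives the same grasp; the last joint's range is limited). The gripper opens to 88 mm and grips with 3 to 60 N. Pads are 19 mm wide; open, the fingers measure 130 mm over their backs; the gripper's body (78 mm by 193 mm) begins 47 mm behind the grasp point.
Start: joints at [-0.934, 0.359, 0.012, 0, -1.224, -0.288], TCP at [0.231, -0.634, 0.227] pointing down, gripper open.
Joint ranges: [-3.07, 3.07], [-1.43, 2.12], [-1.02, 1.25], [-3.03, 1.67], [-3.05, -0], [-3.03, 3.03]. Speed limits (rad/s): [2.39, 2.39, 3.01, 3.14, 3.14, 3.14].

### API

Orientations are given as [roll, pitch, yaw] about the fixed x, y, z axes, in that order (R = Rz(yaw) Ry(pitch) Rx(roll)).
In Python, from station import * gives the robot as it stands.
- The arm moves only by the tool apply_moves, never from a script. Its argument "steps" is a list of rows, each an object with "translation": the shift along the world's x, y, z scaled (see below), a list of three; "rotation": the turn, a rotation vector about the world's x, y, z scaled (see below), a list of three. A call has exactly 10 rows; each row is the pose to reach, as a shift and turn from the pose commanded when the call began; what a row does not reach only later rows make up. The controller multiplies each number of a shift by 250 mm and each number of a turn by 30 degrees. A row lasts 1/12 s, in which the tool goes at most 41.7 mm and 7.16 degrees, less where a joint would pass 70% of its speed; a pose out of reach is approached as far as the arm can. A call with a number of a shift or a turn outside -1 to 1 is refused whole. A call with a gripper value outside its range is refused whole. "jaw" is the closure, from -1 (fully open) to 1 (shut), so that 0 is half open, set as the call begins (left out, the last holds). The fingers move at their own pace and stop on an object; "newtons" is the grip in N (left out, the last holds). Time passes only in rows, so rows that repeat a pose let the fingers close, or fill a call up. It gives the time, the measured TCP pose, the force, the opening and the grip force at its end, in the units of the state.
- get_state(): the state, without advancing time (a new reading comes with each control period).
- grab_frame(name): name is "scene" or "top" or "wrist"; returns the picture (384x512x3 uint8, blue, green, red); there is no depth.
- camera_model(name): a dict with "fx", "fy", "cx", "cy" (pixels), "k1" (the pictures are not rectified: a ray, as slopes to the right and down, at radius r is drawn at 1 + k1 r^2 times it, then the intrinsics apply), "xyz" and "rotation" of the camera in the world. Camera axes: x right, y down, z forward; pixel columns grow to the right and rows downward; lengths in m; the calibration is good to about 2 mm. A picture is of the moment at which its call begins: read the wrist's pose just before it. camera_model takes no time and is no camera call; for the wrist camera it gives the pose at the moment of the call.
- job_done(): hands the job in; it is judged then, once.
The state is a dict: "t": time; "q": joint angles; "qd": joint speeds; "joint_efforts": joint torques, N m; "eef_pos": TCP position; "ee_rot": TCP orientation; "force": force on the tool from outside, world axes, zero at the start; "moment": the same for the moment, N m; "width": finger opening in m; "gripper_force": force on a finger pad.
Only numpy, scipy, OpenCV 4.12 (cv2) and the standard library are available. Lean on these libraries where they do the work, as an engineer would, in place of code of your own. Each camera call takes 0.05 s, during which the arm holds its last target. There are 200 camera calls.

## Working session

There is one attempt and no reset: what is moved stays moved. The work goes in short steps, Python scripts to look and compute and a tool call to move; the robot and the scene stay as the last step left them, time stands still between calls to the robot, and variables do not carry over. Pictures are saved under pics/ and viewed, at most 10 in all, crops included, and the job is handed in when it is done.

Besides the shell and the picture viewer there is one more tool, called by a JSON object that holds its "fn" and its "kwargs", one argument or row to a line. apply_moves: Moves the arm, as the interface text tells. Shifts and turns lie within -1 to 1; 1 stands for 250 mm of shift or 30 degrees of turn. Its arguments: {"type":"object","properties":{"steps":{"type":"array"},"jaw":{"type":"number"},"newtons":{"type":"number"}},"required":["steps"]}

```bash
mkdir -p pics; ls; python3 - <<'E'
from station import *
import cv2
s=get_state();print({k:s[k] for k in('t','eef_pos','ee_rot','width')}, [k for k in s])
for n in('top','scene'):
    print(n,camera_model(n)); cv2.imwrite(f'pics/{n}0.png',cv2.resize(grab_frame(n),(800,600),interpolation=cv2.INTER_CUBIC))
E
```

```text
pics
{'t': 0.0, 'eef_pos': array([ 0.23050826, -0.63390194,  0.22563351]), 'ee_rot': array([ 3.13995175e+00, -1.31903031e-04, -2.79290075e+00]), 'width': 0.08789203601003567} ['t', 'q', 'qd', 'joint_efforts', 'eef_pos', 'ee_rot', 'force', 'moment', 'gripper_force', 'width']
top {'fx': 371.77202881812525, 'fy': 371.77202881812525, 'cx': 256.3565146533426, 'cy': 198.1559087854683, 'k1': -0.11341344565999974, 'xyz': array([0.39848213, 0.04731154, 1.01977466]), 'rotation': array([-3.03513217, -0.01643678, -1.59870698])}
scene {'fx': 454.07212224030883, 'fy': 454.07212224030883, 'cx': 246.84864859258798, 'cy': 182.5627872032668, 'k1': -0.15935984264043637, 'xyz': array([ 1.14413734, -0.864213  ,  0.94780238]), 'rotation': array([-2.24180863, -0.01610575,  0.65395306])}
```

View pics/top0.png

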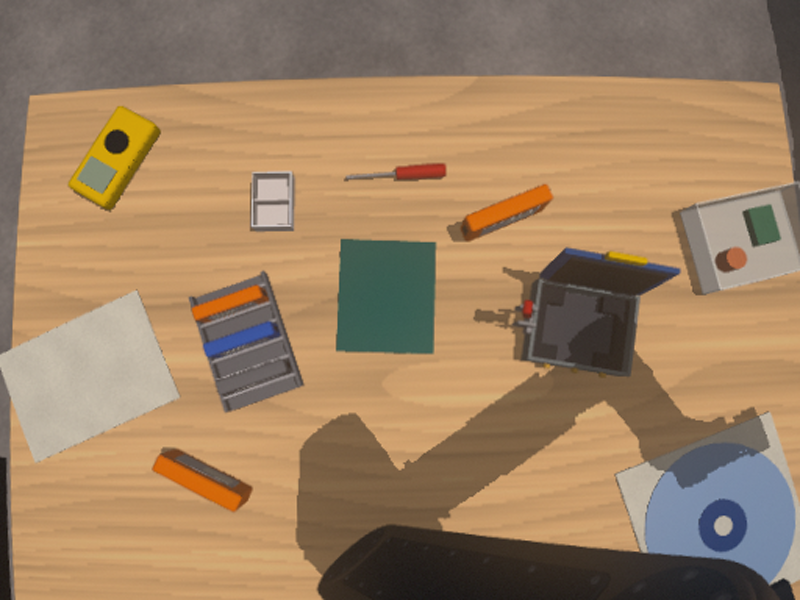

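View pics/scene0.png

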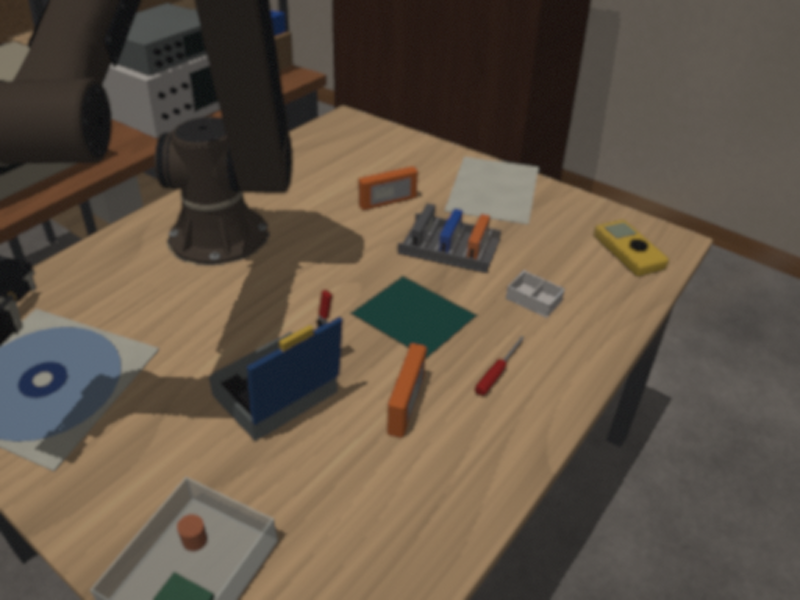

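```bash
cat > h.py <<'E'
from station import *
import numpy as np, cv2
from scipy.spatial.transform import Rotation as R
def KD(c): return np.array([[c['fx'],0,c['cx']],[0,c['fy'],c['cy']],[0,0,1.]]), np.array([c['k1'],0,0,0,0.])
def w(c,px,z):
    "native pixels -> world points on the plane z"
    K,D=KD(c); p=cv2.undistortPoints(np.array(px,float).reshape(-1,1,2),K,D)[:,0]
    d=np.c_[p,np.ones(len(p))]@R.from_euler('xyz',c['rotation']).as_matrix().T
    return c['xyz']+d*((z-c['xyz'][2])/d[:,2])[:,None]
def proj(c,P):
    M=R.from_euler('xyz',c['rotation']).as_matrix().T; K,D=KD(c)
    return cv2.projectPoints(np.array(P,float),cv2.Rodrigues(M)[0],-M@c['xyz'],K,D)[0][:,0]
def crop(im,x0,y0,wd,ht,s): return cv2.resize(im[y0:y0+ht,x0:x0+wd],None,fx=s,fy=s,interpolation=cv2.INTER_CUBIC)
def frame(c,px,z,sc=1.5625):
    "4 corners given in order; centre and mean edge directions"
    P=w(c,(np.array(px)+.5)/sc-.5,z); e=(P[1]-P[0]+P[2]-P[3])/2; f=(P[2]-P[1]+P[3]-P[0])/2
    print('centre',P.mean(0)[:2].round(4),'e',np.linalg.norm(e[:2]).round(4),np.degrees(np.arctan2(e[1],e[0])).round(1),'f',np.linalg.norm(f[:2]).round(4),np.degrees(np.arctan2(f[1],f[0])).round(1))
E
python3 - <<'E'
from h import *
c=camera_model('top')
print('rack');frame(c,[(190,298),(265,272),(302,385),(226,411)],.03)
print('mat');frame(c,[(341,239),(436,242),(434,353),(336,350)],.002)
print('box');frame(c,[(540,278),(638,293),(631,376),(526,359)],.052)
im=grab_frame('top')
a=crop(im,110,160,100,115,5); b=crop(im,290,110,160,145,3.45)
a=a[:500];b=b[:500]
cv2.imwrite('pics/a.png',crop(im,112,165,90,110,5.4)); cv2.imwrite('pics/b.png',crop(im,290,110,160,140,5)[:600,:800])
# combined
x=crop(im,112,165,90,100,4.4);y=crop(im,325,150,85,100,4.4);cv2.imwrite('pics/c.png',np.hstack([x,y]));print(x.shape,y.shape)
E
```

```text
rack
centre [0.4573 0.2958] e 0.1376 -72.4 f 0.2052 -162.2
mat
centre [0.5332 0.0517] e 0.1708 -93.3 f 0.1982 176.8
box
centre [ 0.4653 -0.2826] e 0.1791 -100.4 f 0.1418 169.2
(440, 396, 3) (440, 374, 3)
```

View pics/c.png

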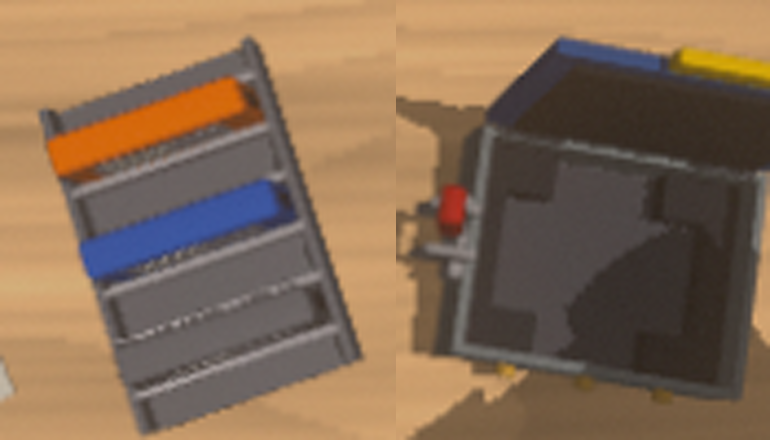

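The oranges are the rack one (228,302), a loose one right of the mat (507,212) and a loose one lower left (202,480). The crop shows the rack one is thin, fits its slot and stands at the hinge-far end, next to blue and then grey. The lid is open past upright and the clamp is up. I'll measure drive sizes, lid angle and constants.

```bash
python3 - <<'E'
from h import *
import station
print([ (k,v) for k,v in vars(station).items() if not k.startswith('_') and not callable(v) and not hasattr(v,'__path__')][:20])
s=get_state();print({k:v for k,v in s.items() if 'hold' in k or k in('force','moment')})
c=camera_model('top')
u=lambda x,y:(112+x/4.4,165+y/4.4)
print('drive top');frame(c,[u(48,148),u(238,78),u(250,110),u(55,178)],.072,1)
print('blue');frame(c,[u(80,243),u(270,180),u(280,212),u(92,277)],.072,1)
# box model
b=np.array([.4653,-.2826]); a=np.radians(-10.6)
def B(x,y,z): return [b[0]+x*np.cos(a)-y*np.sin(a),b[1]+x*np.sin(a)+y*np.cos(a),z]
for L in np.arange(1.4,1.96,.1):
    P=[B(.07-.160*np.cos(L),y,.052+.160*np.sin(L)) for y in(.03,-.03)]
    print(round(L,2),(proj(c,P)*1.5625).round(0).tolist())
for L in np.arange(1.4,1.96,.1): print('clamp',round(L,2),(proj(c,[B(0,.105-.104*np.cos(L),.069+.104*np.sin(L))])*1.5625).round(0).tolist())
cv2.imwrite('pics/w0.png',grab_frame('wrist'))
print(camera_model('wrist'))
E
```

```text
[('hold_point_z', 0.0188)]
{'force': array([-0.18399366,  0.0834751 , -0.21699116]), 'moment': array([-0.01972704, -0.04282611,  0.03638101])}
drive top
centre [0.517  0.3147] e 0.1206 -71.8 f 0.0193 -162.8
blue
centre [0.4581 0.2952] e 0.1169 -72.7 f 0.0205 -161.5
1.4 [[603.0, 285.0], [643.0, 291.0]]
1.5 [[605.0, 274.0], [645.0, 281.0]]
1.6 [[606.0, 263.0], [646.0, 270.0]]
1.7 [[607.0, 252.0], [647.0, 259.0]]
1.8 [[608.0, 242.0], [647.0, 249.0]]
1.9 [[608.0, 233.0], [646.0, 240.0]]
clamp 1.4 [[554.0, 311.0]]
clamp 1.5 [[547.0, 309.0]]
clamp 1.6 [[540.0, 308.0]]
clamp 1.7 [[533.0, 307.0]]
clamp 1.8 [[526.0, 306.0]]
clamp 1.9 [[519.0, 305.0]]
{'fx': 276.6017182205276, 'fy': 276.6017182205276, 'cx': 255.63916890146555, 'cy': 193.38162107018002, 'k1': -0.02696236760181192, 'xyz': array([ 0.1634837 , -0.65807995,  0.38492939]), 'rotation': array([ 2.87499704e+00, -1.18782638e-03,  1.92026959e+00])}
```

View pics/w0.png

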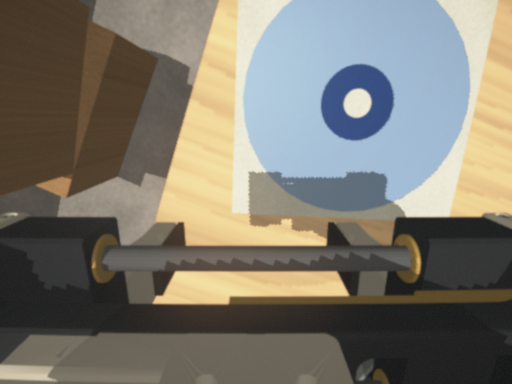

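The wrist view shows the gripper body runs wide along the closing line. My plan has two grips:
1. Grip the drive in the rack with the tool tilted, swing it 90° and stand it on end on the mat.
2. Regrip it across its 64 mm width, swing it flat on the mat, then regrip from above for the nest.

First I'll go above the rack.

```bash
cat >> h.py <<'E'
def Rt(a,c):
    "tool R with approach a, closing line c"
    a=np.array(a,float)/np.linalg.norm(a); c=np.array(c,float); c-=a*(c@a); c/=np.linalg.norm(c)
    return np.c_[np.cross(c,a),c,a]
def plan(p,M,s=None):
    s=s or get_state(); M0=R.from_euler('xyz',s['ee_rot']).as_matrix()
    best=min((M,M@np.diag([-1,-1,1])),key=lambda X:R.from_matrix(X@M0.T).magnitude())
    d=(np.array(p)-s['eef_pos'])/.25; r=np.degrees(R.from_matrix(best@M0.T).as_rotvec())/30
    print('t',round(s['t'],2),'shift',d.round(3),'turn',r.round(3),'| pos',s['eef_pos'].round(4),'w',round(s['width'],4),'F',s['force'].round(1),'q',s['q'].round(2))
u_=lambda deg:np.array([np.cos(np.radians(deg)),np.sin(np.radians(deg)),0])
E
python3 - <<'E'
from h import *
yd=u_(107.8); a=-.5*yd+[0,0,-.866]
plan([.5148,.3251,.18],Rt(a,u_(17.8)))
plan([.5148,.3251,.18],Rt([0,0,-1],u_(17.8)))
E
```

```text
t 0.2 shift [ 1.137  3.837 -0.184] turn [-0.991  0.483  2.855] | pos [ 0.2306 -0.6341  0.226 ] w 0.0875 F [-0.8  0.5 -0.2] q [-0.93  0.36  0.01 -0.   -1.22 -0.29]
t 0.2 shift [ 1.137  3.837 -0.184] turn [-1.000e-03 -2.000e-03  2.927e+00] | pos [ 0.2306 -0.6341  0.226 ] w 0.0875 F [-0.8  0.5 -0.2] q [-0.93  0.36  0.01 -0.   -1.22 -0.29]
```

{"fn": "apply_moves", "kwargs": {
  "steps": [
    {"translation": [0.28, 0.8, 0.4], "rotation": [0, 0, 0.7]},
    {"translation": [0.28, 0.8, 0.4], "rotation": [0, 0, 0.7]},
    {"translation": [0.28, 0.8, 0.4], "rotation": [0, 0, 0.7]},
    {"translation": [0.28, 0.8, 0.4], "rotation": [0, 0, 0.7]},
    {"translation": [0.28, 0.8, 0.4], "rotation": [0, 0, 0.7]},
    {"translation": [0.28, 0.8, 0.4], "rotation": [0, 0, 0.7]},
    {"translation": [0.28, 0.8, 0.4], "rotation": [0, 0, 0.7]},
    {"translation": [0.28, 0.8, 0.4], "rotation": [0, 0, 0.7]},
    {"translation": [0.28, 0.8, 0.4], "rotation": [0, 0, 0.7]},
    {"translation": [0.28, 0.8, 0.4], "rotation": [0, 0, 0.7]}
  ],
  "jaw": -0.05
}}

```text
t: 1.03
eef_pos: [0.3002, -0.4347, 0.3256]
ee_rot: [3.14, -0.0, -2.427]
force: [-0.1, -0.0, 0.1]
width: 0.0459
gripper_force: 0.0
```

{"fn": "apply_moves", "kwargs": {
  "steps": [
    {"translation": [0.28, 1, 0], "rotation": [0, 0, 0.73]},
    {"translation": [0.28, 1, 0], "rotation": [0, 0, 0.73]},
    {"translation": [0.28, 1, 0], "rotation": [0, 0, 0.73]},
    {"translation": [0.28, 1, 0], "rotation": [0, 0, 0.73]},
    {"translation": [0.28, 1, 0], "rotation": [0, 0, 0.73]},
    {"translation": [0.28, 1, 0], "rotation": [0, 0, 0.73]},
    {"translation": [0.28, 1, 0], "rotation": [0, 0, 0.73]},
    {"translation": [0.28, 1, 0], "rotation": [0, 0, 0.73]},
    {"translation": [0.28, 1, 0], "rotation": [0, 0, 0.73]},
    {"translation": [0.28, 1, 0], "rotation": [0, 0, 0.73]}
  ]
}}

```text
t: 1.87
eef_pos: [0.3705, -0.1852, 0.326]
ee_rot: [3.14, -0.001, -2.045]
force: [-0.3, -0.2, 0.3]
width: 0.046
gripper_force: 0.0
```

{"fn": "apply_moves", "kwargs": {
  "steps": [
    {"translation": [0.28, 1, 0], "rotation": [0, 0, 0.74]},
    {"translation": [0.28, 1, 0], "rotation": [0, 0, 0.74]},
    {"translation": [0.28, 1, 0], "rotation": [0, 0, 0.74]},
    {"translation": [0.28, 1, 0], "rotation": [0, 0, 0.74]},
    {"translation": [0.28, 1, 0], "rotation": [0, 0, 0.74]},
    {"translation": [0.28, 1, 0], "rotation": [0, 0, 0.74]},
    {"translation": [0.28, 1, 0], "rotation": [0, 0, 0.74]},
    {"translation": [0.28, 1, 0], "rotation": [0, 0, 0.74]},
    {"translation": [0.28, 1, 0], "rotation": [0, 0, 0.74]},
    {"translation": [0.28, 1, 0], "rotation": [0, 0, 0.74]}
  ]
}}

```text
t: 2.7
eef_pos: [0.4407, 0.0642, 0.3262]
ee_rot: [3.141, -0.001, -1.659]
force: [-0.2, -0.3, -0.2]
width: 0.0463
gripper_force: 0.0
```

{"fn": "apply_moves", "kwargs": {
  "steps": [
    {"translation": [0.28, 1, -0.4], "rotation": [0, 0, 0.74]},
    {"translation": [0.28, 1, -0.4], "rotation": [0, 0, 0.74]},
    {"translation": [0.28, 1, -0.4], "rotation": [0, 0, 0.74]},
    {"translation": [0.28, 1, -0.4], "rotation": [0, 0, 0.74]},
    {"translation": [0.28, 1, -0.4], "rotation": [0, 0, 0.74]},
    {"translation": [0.28, 1, -0.4], "rotation": [0, 0, 0.74]},
    {"translation": [0.28, 1, -0.4], "rotation": [0, 0, 0.74]},
    {"translation": [0.28, 1, -0.4], "rotation": [0, 0, 0.74]},
    {"translation": [0.28, 1, -0.4], "rotation": [0, 0, 0.74]},
    {"translation": [0.28, 1, -0.4], "rotation": [0, 0, 0.74]}
  ]
}}

```text
t: 3.53
eef_pos: [0.5112, 0.3141, 0.2266]
ee_rot: [3.141, -0.0, -1.271]
force: [-0.0, -0.4, -0.1]
width: 0.0464
gripper_force: 0.0
```

```bash
python3 - <<'E'
from h import *
yd=u_(107.8); a=-.5*yd+[0,0,-.866]
plan([.5148,.3251,.16],Rt(a,u_(17.8)))
c=camera_model('wrist'); im=grab_frame('wrist')
# overlay expected drive top outline
P=[np.array([.518,.315,.072])+sx*.012*u_(17.8)+sy*.060*yd for sx,sy in((1,1),(1,-1),(-1,-1),(-1,1))]
q=proj(c,P);print(q.round(0).tolist())
cv2.imwrite('pics/w1.png',crop(im,0,0,512,384,1.5))
E
```

```text
t 3.53 shift [ 0.014  0.044 -0.266] turn [-0.953 -0.301  0.02 ] | pos [0.5112 0.3141 0.2266] w 0.0464 F [-0.  -0.4 -0.1] q [ 0.88  0.24 -0.16  0.   -1.17 -0.58]
[[240.0, 228.0], [238.0, 127.0], [259.0, 127.0], [260.0, 228.0]]
```

View pics/w1.png

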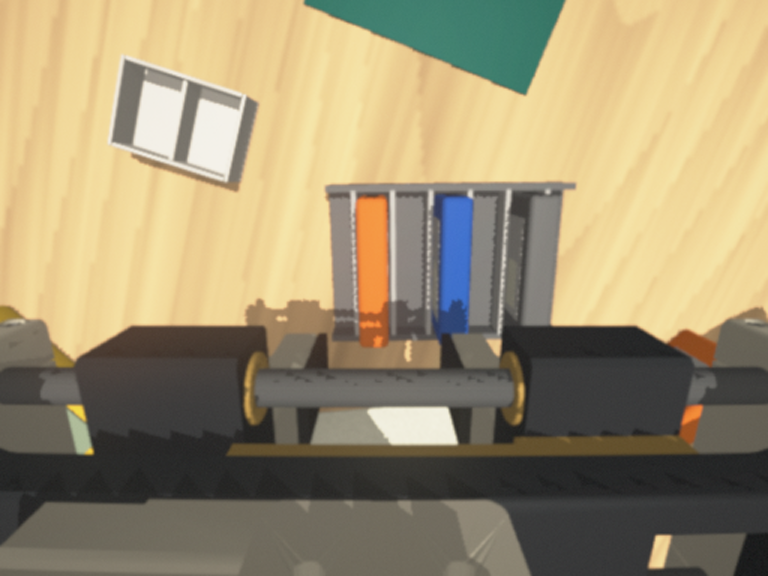

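The picture shows the orange drive's top at native (238–259, 130–231), matching my estimate within 0.5 px across and about 3 mm further along its length. I'll tilt and descend.

{"fn": "apply_moves", "kwargs": {
  "steps": [
    {"translation": [0.011, 0.056, -0.266], "rotation": [-0.953, -0.301, 0.02]},
    {"translation": [0.011, 0.056, -0.266], "rotation": [-0.953, -0.301, 0.02]},
    {"translation": [0.011, 0.056, -0.266], "rotation": [-0.953, -0.301, 0.02]},
    {"translation": [0.011, 0.056, -0.266], "rotation": [-0.953, -0.301, 0.02]},
    {"translation": [0.011, 0.056, -0.266], "rotation": [-0.953, -0.301, 0.02]},
    {"translation": [0.011, 0.056, -0.266], "rotation": [-0.953, -0.301, 0.02]},
    {"translation": [0.011, 0.056, -0.266], "rotation": [-0.953, -0.301, 0.02]},
    {"translation": [0.011, 0.056, -0.266], "rotation": [-0.953, -0.301, 0.02]},
    {"translation": [0.011, 0.056, -0.266], "rotation": [-0.953, -0.301, 0.02]},
    {"translation": [0.011, 0.056, -0.266], "rotation": [-0.953, -0.301, 0.02]}
  ]
}}

```text
t: 4.42
eef_pos: [0.514, 0.3289, 0.1614]
ee_rot: [-3.14, -0.521, -1.261]
force: [0.8, 0.4, 0.2]
width: 0.046
gripper_force: 0.0
```

```bash
python3 - <<'E'
from h import *
yd=u_(107.8); a=-.5*yd+[0,0,-.866]
plan([.5139,.328,.0417],Rt(a,u_(17.8)))
E
```

```text
t 4.42 shift [-0.    -0.004 -0.479] turn [-0.006  0.     0.001] | pos [0.514  0.3289 0.1614] w 0.046 F [0.8 0.4 0.2] q [ 1.1   0.45 -0.26  0.38 -1.26 -0.98]
```

{"fn": "apply_moves", "kwargs": {
  "steps": [
    {"translation": [0, 0, -0.08], "rotation": [0, 0, 0]},
    {"translation": [0, 0, -0.16], "rotation": [0, 0, 0]},
    {"translation": [0, 0, -0.24], "rotation": [0, 0, 0]},
    {"translation": [0, -0.002, -0.3], "rotation": [0, 0, 0]},
    {"translation": [0, -0.004, -0.36], "rotation": [0, 0, 0]},
    {"translation": [0, -0.004, -0.4], "rotation": [0, 0, 0]},
    {"translation": [0, -0.004, -0.44], "rotation": [0, 0, 0]},
    {"translation": [0, -0.004, -0.47], "rotation": [0, 0, 0]},
    {"translation": [0, -0.004, -0.475], "rotation": [0, 0, 0]},
    {"translation": [0, -0.004, -0.475], "rotation": [0, 0, 0]}
  ]
}}

```text
t: 5.25
eef_pos: [0.5135, 0.3285, 0.0413]
ee_rot: [3.141, -0.524, -1.258]
force: [0.0, -0.0, -0.4]
width: 0.0459
gripper_force: 0.0
```

{"fn": "apply_moves", "kwargs": {
  "steps": [
    {"translation": [0, 0, 0], "rotation": [0, 0, 0]},
    {"translation": [0, 0, 0], "rotation": [0, 0, 0]},
    {"translation": [0, 0, 0], "rotation": [0, 0, 0]},
    {"translation": [0, 0, 0], "rotation": [0, 0, 0]},
    {"translation": [0, 0, 0], "rotation": [0, 0, 0]},
    {"translation": [0, 0, 0], "rotation": [0, 0, 0]},
    {"translation": [0, 0, 0], "rotation": [0, 0, 0]},
    {"translation": [0, 0, 0], "rotation": [0, 0, 0]},
    {"translation": [0, 0, 0], "rotation": [0, 0, 0]},
    {"translation": [0, 0, 0], "rotation": [0, 0, 0]}
  ],
  "jaw": 1,
  "newtons": 30
}}

```text
t: 6.08
eef_pos: [0.5137, 0.3292, 0.0419]
ee_rot: [-3.141, -0.523, -1.258]
force: [0.1, 1.8, 6.0]
width: 0.0236
gripper_force: 30.0
```

{"fn": "apply_moves", "kwargs": {
  "steps": [
    {"translation": [0, 0, 0.04], "rotation": [0, 0, 0]},
    {"translation": [0, 0, 0.1], "rotation": [0, 0, 0]},
    {"translation": [0, 0, 0.2], "rotation": [0, 0, 0]},
    {"translation": [0, 0, 0.3], "rotation": [0, 0, 0]},
    {"translation": [0, 0, 0.4], "rotation": [0, 0, 0]},
    {"translation": [0, 0, 0.5], "rotation": [0, 0, 0]},
    {"translation": [0, 0, 0.6], "rotation": [0, 0, 0]},
    {"translation": [0, 0, 0.7], "rotation": [0, 0, 0]},
    {"translation": [0, 0, 0.75], "rotation": [0, 0, 0]},
    {"translation": [0, 0, 0.75], "rotation": [0, 0, 0]}
  ]
}}

```text
t: 6.92
eef_pos: [0.5139, 0.3295, 0.2314]
ee_rot: [-3.138, -0.52, -1.26]
force: [-0.5, 0.1, -2.4]
width: 0.0241
gripper_force: 30.0
```

```bash
cat >> h.py <<'E'
def dpose():
    "drive in tool, grip 1"
    M=R.from_euler('xyz',[-3.141,-.523,-1.258]).as_matrix(); p=np.array([.5137,.3289,.0417])
    D=np.c_[u_(17.8),u_(107.8),[0,0,1]]
    return M.T@(np.array([.5171,.3179,.040])-p), M.T@D
E
python3 - <<'E'
from h import *
dp,dR=dpose()
# stand: own y up, own x along world x, own z -> world -y
D=np.c_[[1,0,0],[0,0,1],[0,-1,0]]
M=D@dR.T
for h in(.17,.064):
  C=np.array([.525,.05,h]); p=C-M@dp; print(p.round(4),M[:,2].round(3)); plan(p,M)
E
```

```text
[0.5251 0.0483 0.1815] [ 0.002  0.866 -0.499]
t 6.92 shift [ 0.045 -1.125 -0.2  ] turn [ 2.967  0.467 -0.462] | pos [0.5139 0.3295 0.2314] w 0.0241 F [-0.5  0.1 -2.4] q [ 1.11  0.4  -0.18  0.36 -1.39 -0.93]
[0.5251 0.0483 0.0755] [ 0.002  0.866 -0.499]
t 6.92 shift [ 0.045 -1.125 -0.624] turn [ 2.967  0.467 -0.462] | pos [0.5139 0.3295 0.2314] w 0.0241 F [-0.5  0.1 -2.4] q [ 1.11  0.4  -0.18  0.36 -1.39 -0.93]
```

{"fn": "apply_moves", "kwargs": {
  "steps": [
    {"translation": [0.004, -0.11, 0], "rotation": [0.198, 0.031, -0.031]},
    {"translation": [0.008, -0.22, 0], "rotation": [0.396, 0.062, -0.062]},
    {"translation": [0.012, -0.33, 0], "rotation": [0.594, 0.094, -0.092]},
    {"translation": [0.016, -0.44, 0], "rotation": [0.792, 0.125, -0.123]},
    {"translation": [0.02, -0.55, 0], "rotation": [0.989, 0.156, -0.154]},
    {"translation": [0.02, -0.55, 0], "rotation": [0.989, 0.156, -0.154]},
    {"translation": [0.02, -0.55, 0], "rotation": [0.989, 0.156, -0.154]},
    {"translation": [0.02, -0.55, 0], "rotation": [0.989, 0.156, -0.154]},
    {"translation": [0.02, -0.55, 0], "rotation": [0.989, 0.156, -0.154]},
    {"translation": [0.02, -0.55, 0], "rotation": [0.989, 0.156, -0.154]}
  ]
}}

```text
t: 7.75
eef_pos: [0.5178, 0.1922, 0.2275]
ee_rot: [-3.087, -0.003, -1.354]
force: [0.6, 0.2, -2.4]
width: 0.0237
gripper_force: 30.0
```

{"fn": "apply_moves", "kwargs": {
  "steps": [
    {"translation": [0.004, -0.11, 0], "rotation": [0.198, 0.031, -0.031]},
    {"translation": [0.008, -0.22, 0], "rotation": [0.396, 0.062, -0.062]},
    {"translation": [0.012, -0.33, 0], "rotation": [0.594, 0.094, -0.092]},
    {"translation": [0.016, -0.44, 0], "rotation": [0.792, 0.125, -0.123]},
    {"translation": [0.02, -0.55, 0], "rotation": [0.989, 0.156, -0.154]},
    {"translation": [0.02, -0.55, 0], "rotation": [0.989, 0.156, -0.154]},
    {"translation": [0.02, -0.55, 0], "rotation": [0.989, 0.156, -0.154]},
    {"translation": [0.02, -0.55, 0], "rotation": [0.989, 0.156, -0.154]},
    {"translation": [0.02, -0.55, 0], "rotation": [0.989, 0.156, -0.154]},
    {"translation": [0.02, -0.55, 0], "rotation": [0.989, 0.156, -0.154]}
  ]
}}

```text
t: 8.58
eef_pos: [0.523, 0.0559, 0.2287]
ee_rot: [-3.076, 0.521, -1.432]
force: [0.1, -1.1, -2.5]
width: 0.0236
gripper_force: 30.0
```

{"fn": "apply_moves", "kwargs": {
  "steps": [
    {"translation": [0, 0, 0], "rotation": [0.198, 0.031, -0.031]},
    {"translation": [0, 0, 0], "rotation": [0.396, 0.062, -0.062]},
    {"translation": [0, 0, 0], "rotation": [0.594, 0.094, -0.092]},
    {"translation": [0, 0, 0], "rotation": [0.792, 0.125, -0.123]},
    {"translation": [0, 0, 0], "rotation": [0.989, 0.156, -0.154]},
    {"translation": [0, 0, 0], "rotation": [0.989, 0.156, -0.154]},
    {"translation": [0, 0, 0], "rotation": [0.989, 0.156, -0.154]},
    {"translation": [0, 0, 0], "rotation": [0.989, 0.156, -0.154]},
    {"translation": [0, 0, 0], "rotation": [0.989, 0.156, -0.154]},
    {"translation": [0, 0, 0], "rotation": [0.989, 0.156, -0.154]}
  ]
}}

```text
t: 9.42
eef_pos: [0.5235, 0.055, 0.2302]
ee_rot: [-3.132, 1.042, -1.556]
force: [-0.8, 0.5, -2.3]
width: 0.0238
gripper_force: 30.0
```

```bash
python3 - <<'E'
from h import *
dp,dR=dpose()
D=np.c_[[1,0,0],[0,0,1],[0,-1,0]]
M=D@dR.T
plan(np.array([.525,.05,.064])-M@dp,M)
im=grab_frame('scene'); cv2.imwrite('pics/s1.png',crop(im,120,60,300,240,2.6))
E
```

```text
t 9.42 shift [ 0.007 -0.027 -0.619] turn [ 0.011  0.005 -0.013] | pos [0.5235 0.055  0.2302] w 0.0238 F [-0.8  0.5 -2.3] q [-0.29  0.38 -0.05 -0.97 -1.59  0.52]
```

View pics/s1.png

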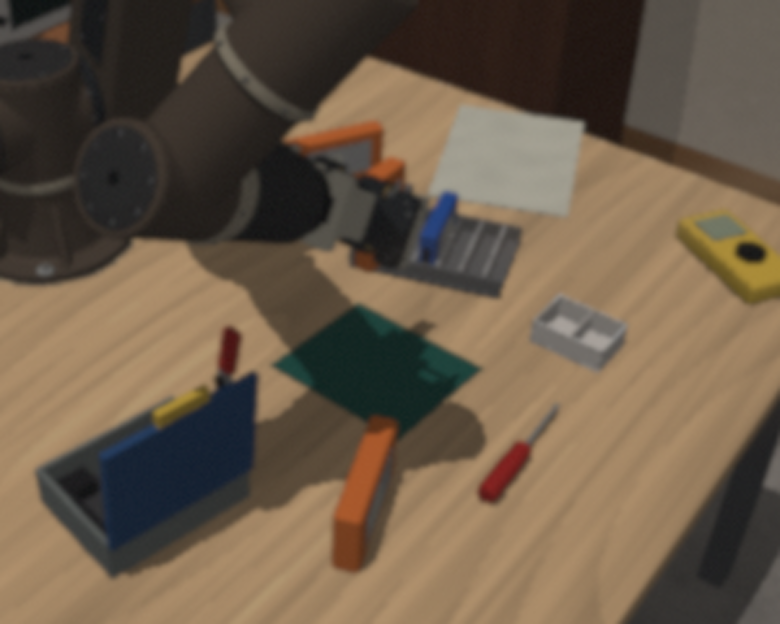

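The image shows the drive upright and end-on in the gripper at about (385,215). I'll check wrist clearance to the clamp before lowering.

```bash
python3 - <<'E'
from h import *
s=get_state(); a=R.from_euler('xyz',s['ee_rot']).as_matrix()[:,2]; c=camera_model('scene')
for L in (.15,.2,.25,.3,.35,.4): print(L,(s['eef_pos']-a*L).round(3),proj(c,[s['eef_pos']-a*L]).round(0), ((proj(c,[s['eef_pos']-a*L])-[120,60])*2.6).round(0))
E
```

```text
0.15 [ 0.524 -0.075  0.306] [[238. 136.]] [[308. 198.]]
0.2 [ 0.524 -0.118  0.331] [[228. 135.]] [[280. 195.]]
0.25 [ 0.524 -0.161  0.356] [[216. 134.]] [[251. 191.]]
0.3 [ 0.524 -0.204  0.381] [[204. 132.]] [[219. 188.]]
0.35 [ 0.524 -0.247  0.407] [[191. 131.]] [[184. 184.]]
0.4 [ 0.524 -0.291  0.432] [[177. 129.]] [[147. 179.]]
```

```bash
python3 - <<'E'
from h import *
dp,dR=dpose()
D=np.c_[u_(-25),[0,0,1],u_(-115)]
M=D@dR.T
plan(np.array([.53,.095,.064])-M@dp,M)
E
```

```text
t 9.47 shift [ 0.024  0.154 -0.618] turn [ 0.011  0.002 -0.845] | pos [0.5234 0.0549 0.2301] w 0.0238 F [ 0.2 -0.9 -2.1] q [-0.29  0.38 -0.05 -0.97 -1.59  0.52]
```

{"fn": "apply_moves", "kwargs": {
  "steps": [
    {"translation": [0.005, 0.03, 0], "rotation": [0, 0, -0.17]},
    {"translation": [0.01, 0.06, 0], "rotation": [0, 0, -0.34]},
    {"translation": [0.015, 0.09, 0], "rotation": [0, 0, -0.51]},
    {"translation": [0.02, 0.12, 0], "rotation": [0, 0, -0.68]},
    {"translation": [0.024, 0.154, 0], "rotation": [0.011, 0.002, -0.845]},
    {"translation": [0.024, 0.154, -0.1], "rotation": [0.011, 0.002, -0.845]},
    {"translation": [0.024, 0.154, -0.2], "rotation": [0.011, 0.002, -0.845]},
    {"translation": [0.024, 0.154, -0.28], "rotation": [0.011, 0.002, -0.845]},
    {"translation": [0.024, 0.154, -0.3], "rotation": [0.011, 0.002, -0.845]},
    {"translation": [0.024, 0.154, -0.3], "rotation": [0.011, 0.002, -0.845]}
  ]
}}

```text
t: 10.3
eef_pos: [0.5289, 0.0926, 0.1531]
ee_rot: [3.137, 1.049, -2.014]
force: [0.1, -0.2, -1.9]
width: 0.024
gripper_force: 30.0
```

```bash
python3 - <<'E'
from h import *
dp,dR=dpose()
D=np.c_[u_(-25),[0,0,1],u_(-115)]
M=D@dR.T
plan(np.array([.53,.095,.064])-M@dp,M)
im=grab_frame('scene'); cv2.imwrite('pics/s2.png',crop(im,110,60,300,225,2.6))
E
```

```text
t 10.3 shift [ 0.002  0.003 -0.31 ] turn [-0.006 -0.007  0.003] | pos [0.5289 0.0926 0.1531] w 0.024 F [ 0.1 -0.2 -1.9] q [-0.33  0.31 -0.36 -1.21 -1.17  0.57]
```

View pics/s2.png

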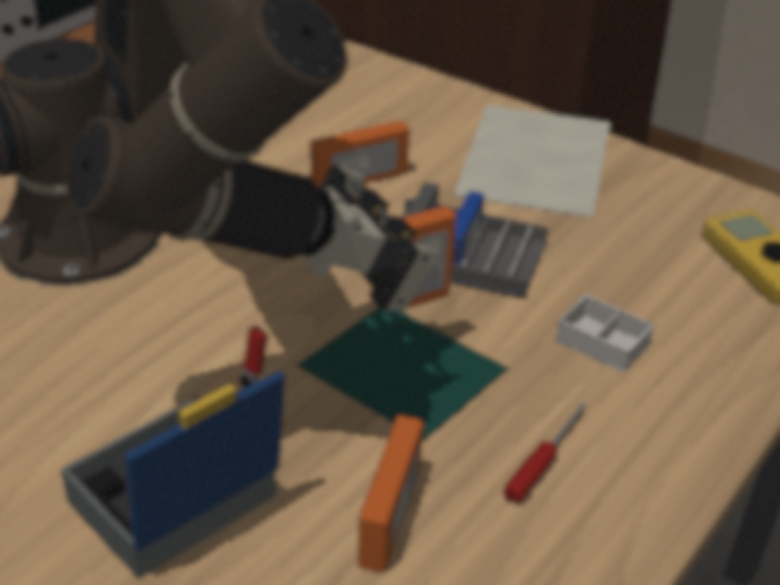

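The drive is held upright over the mat at (430,255), clear of the clamp and lid. I'll descend onto the mat.

{"fn": "apply_moves", "kwargs": {
  "steps": [
    {"translation": [0.002, 0.003, -0.07], "rotation": [-0.006, -0.007, 0.003]},
    {"translation": [0.002, 0.003, -0.14], "rotation": [-0.006, -0.007, 0.003]},
    {"translation": [0.002, 0.003, -0.2], "rotation": [-0.006, -0.007, 0.003]},
    {"translation": [0.002, 0.003, -0.24], "rotation": [-0.006, -0.007, 0.003]},
    {"translation": [0.002, 0.003, -0.27], "rotation": [-0.006, -0.007, 0.003]},
    {"translation": [0.002, 0.003, -0.285], "rotation": [-0.006, -0.007, 0.003]},
    {"translation": [0.002, 0.003, -0.295], "rotation": [-0.006, -0.007, 0.003]},
    {"translation": [0.002, 0.003, -0.3], "rotation": [-0.006, -0.007, 0.003]},
    {"translation": [0.002, 0.003, -0.305], "rotation": [-0.006, -0.007, 0.003]},
    {"translation": [0.002, 0.003, -0.305], "rotation": [-0.006, -0.007, 0.003]}
  ]
}}

```text
t: 11.18
eef_pos: [0.5301, 0.0928, 0.078]
ee_rot: [-3.131, 1.048, -2.0]
force: [0.6, 0.1, -2.6]
width: 0.0234
gripper_force: 30.0
```

{"fn": "apply_moves", "kwargs": {
  "steps": [
    {"translation": [0, 0, -0.002], "rotation": [0, 0, 0]},
    {"translation": [0, 0, -0.004], "rotation": [0, 0, 0]},
    {"translation": [0, 0, -0.006], "rotation": [0, 0, 0]},
    {"translation": [0, 0, -0.008], "rotation": [0, 0, 0]},
    {"translation": [0, 0, -0.01], "rotation": [0, 0, 0]},
    {"translation": [0, 0, -0.011], "rotation": [0, 0, 0]},
    {"translation": [0, 0, -0.012], "rotation": [0, 0, 0]},
    {"translation": [0, 0, -0.012], "rotation": [0, 0, 0]},
    {"translation": [0, 0, -0.012], "rotation": [0, 0, 0]},
    {"translation": [0, 0, -0.012], "rotation": [0, 0, 0]}
  ]
}}

```text
t: 12.02
eef_pos: [0.5299, 0.0929, 0.0745]
ee_rot: [-3.133, 1.048, -2.001]
force: [0.2, 2.7, -2.4]
width: 0.0238
gripper_force: 30.0
```

```bash
python3 - <<'E'
from h import *
dp,dR=dpose()
D=np.c_[u_(-25),[0,0,1],u_(-115)]
M=D@dR.T
plan(np.array([.53,.095,.062])-M@dp,M); print(get_state()['moment'])
E
```

```text
t 12.02 shift [-0.002  0.002 -0.004] turn [0.    0.004 0.002] | pos [0.5299 0.0929 0.0745] w 0.0238 F [ 0.2  2.7 -2.4] q [-0.35  0.47 -0.39 -1.27 -1.13  0.78]
[-3.39278646  1.65895945  0.00844975]
```

{"fn": "apply_moves", "kwargs": {
  "steps": [
    {"translation": [0, 0, -0.001], "rotation": [0, 0, 0]},
    {"translation": [0, 0, -0.002], "rotation": [0, 0, 0]},
    {"translation": [0, 0, -0.003], "rotation": [0, 0, 0]},
    {"translation": [0, 0, -0.004], "rotation": [0, 0, 0]},
    {"translation": [0, 0, -0.005], "rotation": [0, 0, 0]},
    {"translation": [0, 0, -0.006], "rotation": [0, 0, 0]},
    {"translation": [0, 0, -0.007], "rotation": [0, 0, 0]},
    {"translation": [0, 0, -0.008], "rotation": [0, 0, 0]},
    {"translation": [0, 0, -0.008], "rotation": [0, 0, 0]},
    {"translation": [0, 0, -0.008], "rotation": [0, 0, 0]}
  ]
}}

```text
t: 12.85
eef_pos: [0.5299, 0.0929, 0.0725]
ee_rot: [-3.133, 1.048, -2.001]
force: [-0.6, 0.7, -3.3]
width: 0.0239
gripper_force: 30.0
```

```bash
python3 - <<'E'
from h import *
s=get_state(); print(s['eef_pos'],s['ee_rot'],s['force'],s['moment'])
E
```

```text
[0.5299202  0.09291611 0.07253841] [-3.13311357  1.04838839 -2.00121494] [-0.60512039  0.73723398 -3.2888008 ] [-3.34020122  1.65223255  0.05037989]
```

{"fn": "apply_moves", "kwargs": {
  "steps": [
    {"translation": [0, 0, -0.0015], "rotation": [0, 0, 0]},
    {"translation": [0, 0, -0.003], "rotation": [0, 0, 0]},
    {"translation": [0, 0, -0.0045], "rotation": [0, 0, 0]},
    {"translation": [0, 0, -0.006], "rotation": [0, 0, 0]},
    {"translation": [0, 0, -0.0075], "rotation": [0, 0, 0]},
    {"translation": [0, 0, -0.009], "rotation": [0, 0, 0]},
    {"translation": [0, 0, -0.01], "rotation": [0, 0, 0]},
    {"translation": [0, 0, -0.01], "rotation": [0, 0, 0]},
    {"translation": [0, 0, -0.01], "rotation": [0, 0, 0]},
    {"translation": [0, 0, -0.01], "rotation": [0, 0, 0]}
  ]
}}

```text
t: 13.68
eef_pos: [0.5301, 0.0929, 0.0721]
ee_rot: [-3.13, 1.051, -1.997]
force: [-5.4, -6.5, 16.3]
width: 0.0236
gripper_force: 30.0
```

```bash
python3 - <<'E'
from h import *
s=get_state(); print(s['eef_pos'],s['force'],s['moment'])
c=camera_model('scene'); im=grab_frame('scene')
p=proj(c,[[.53,.095,.002]])[0].astype(int);print(p)
cv2.imwrite('pics/s3.png',crop(im,p[0]-65,p[1]-75,130,105,6))
E
```

```text
[0.5300566  0.09289525 0.07212082] [-5.42107531 -6.52663035 16.29908302] [0.12418315 0.64242738 0.53758533]
[271 193]
```

View pics/s3.png

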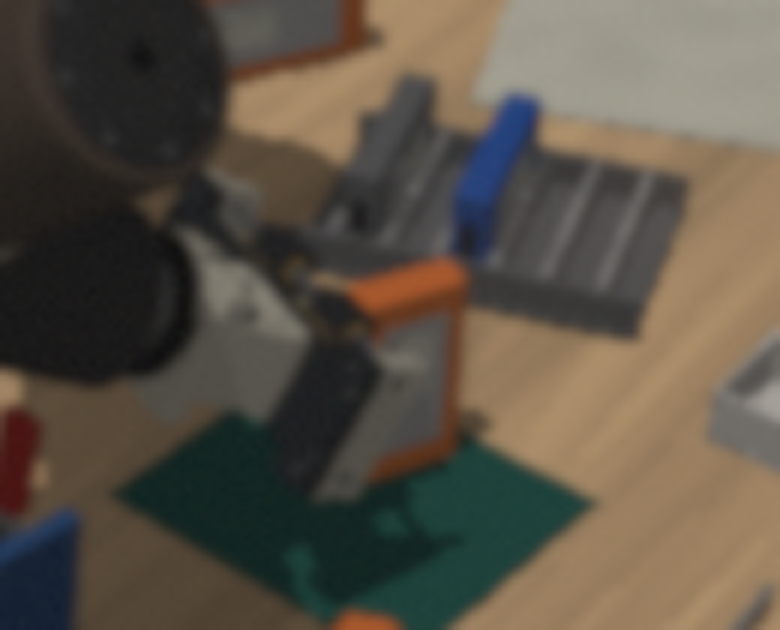

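The drive stands upright on the mat with its foot on the green at (420,460), and the force confirms contact. I'll relieve the pressure, open, and back off along the tool axis.

{"fn": "apply_moves", "kwargs": {
  "steps": [
    {"translation": [0, 0, 0.003], "rotation": [0, 0, 0]},
    {"translation": [0, 0, 0.006], "rotation": [0, 0, 0]},
    {"translation": [0, 0, 0.007], "rotation": [0, 0, 0]},
    {"translation": [0, 0, 0.007], "rotation": [0, 0, 0]},
    {"translation": [0, 0, 0.007], "rotation": [0, 0, 0]},
    {"translation": [0, 0, 0.007], "rotation": [0, 0, 0]},
    {"translation": [0, 0, 0.007], "rotation": [0, 0, 0]},
    {"translation": [0, 0, 0.007], "rotation": [0, 0, 0]},
    {"translation": [0, 0, 0.007], "rotation": [0, 0, 0]},
    {"translation": [0, 0, 0.007], "rotation": [0, 0, 0]}
  ]
}}

```text
t: 14.57
eef_pos: [0.53, 0.0929, 0.0721]
ee_rot: [-3.133, 1.049, -2.0]
force: [-2.2, -4.0, 5.2]
width: 0.0236
gripper_force: 30.0
```

{"fn": "apply_moves", "kwargs": {
  "steps": [
    {"translation": [0, 0, 0], "rotation": [0, 0, 0]},
    {"translation": [0, 0, 0], "rotation": [0, 0, 0]},
    {"translation": [0, 0, 0], "rotation": [0, 0, 0]},
    {"translation": [0, 0, 0], "rotation": [0, 0, 0]},
    {"translation": [0, 0, 0], "rotation": [0, 0, 0]},
    {"translation": [0, 0, 0], "rotation": [0, 0, 0]},
    {"translation": [0, 0, 0], "rotation": [0, 0, 0]},
    {"translation": [0, 0, 0], "rotation": [0, 0, 0]},
    {"translation": [0, 0, 0], "rotation": [0, 0, 0]},
    {"translation": [0, 0, 0], "rotation": [0, 0, 0]}
  ],
  "jaw": 0
}}

```text
t: 15.4
eef_pos: [0.5299, 0.0929, 0.0718]
ee_rot: [-3.133, 1.048, -2.001]
force: [-0.2, 0.5, -0.3]
width: 0.0436
gripper_force: 0.0
```

{"fn": "apply_moves", "kwargs": {
  "steps": [
    {"translation": [-0.015, -0.031, 0.02], "rotation": [0, 0, 0]},
    {"translation": [-0.03, -0.063, 0.04], "rotation": [0, 0, 0]},
    {"translation": [-0.044, -0.094, 0.06], "rotation": [0, 0, 0]},
    {"translation": [-0.058, -0.126, 0.08], "rotation": [0, 0, 0]},
    {"translation": [-0.073, -0.157, 0.1], "rotation": [0, 0, 0]},
    {"translation": [-0.088, -0.188, 0.12], "rotation": [0, 0, 0]},
    {"translation": [-0.102, -0.22, 0.14], "rotation": [0, 0, 0]},
    {"translation": [-0.124, -0.267, 0.17], "rotation": [0, 0, 0]},
    {"translation": [-0.146, -0.314, 0.2], "rotation": [0, 0, 0]},
    {"translation": [-0.146, -0.314, 0.2], "rotation": [0, 0, 0]}
  ]
}}

```text
t: 16.23
eef_pos: [0.4931, 0.0118, 0.1232]
ee_rot: [-3.128, 1.047, -1.998]
force: [0.5, -0.5, -0.9]
width: 0.0439
gripper_force: 0.0
```

```bash
python3 - <<'E'
from h import *
# grip 2: tilt 40 from vertical, pointing azimuth 155; grasp point at own y=+33
az=155; t=np.radians(40); a=np.sin(t)*u_(az)+[0,0,-np.cos(t)]
M=Rt(a,u_(65))
g=np.array([.53,.095,.062+.033]); tcp=g+a*.0188
print(tcp.round(4)); 
for b in(.0,.10): plan(tcp-a*b+[0,0,.06 if b else 0],M)
im=grab_frame('top'); 
c=camera_model('top'); p=proj(c,[[.53,.095,.122]])[0].astype(int);print(p)
h=cv2.cvtColor(im,cv2.COLOR_BGR2HSV); m=cv2.inRange(h,(5,150,90),(18,255,255)); m[:, :p[0]-40]=0;m[:,p[0]+40:]=0;m[:p[1]-40]=0;m[p[1]+40:]=0
cn=max(cv2.findContours(m,0,2)[0],key=cv2.contourArea); r=cv2.minAreaRect(cn);print(r)
print(w(c,[r[0]],.122), [proj(c,[[.53,.095,.122]+sx*.012*u_(-25)+sz*.032*u_(65)])[0].round(1).tolist() for sx in(-1,1) for sz in(-1,1)], cv2.boxPoints(r).round(1).tolist())
E
```

```text
[0.519  0.1001 0.0806]
t 16.23 shift [ 0.104  0.353 -0.17 ] turn [-0.7   -0.239  2.968] | pos [0.4931 0.0118 0.1232] w 0.0439 F [ 0.5 -0.5 -0.9] q [-0.5   0.39 -0.37 -1.14 -1.26  0.71]
t 16.23 shift [0.337 0.244 0.376] turn [-0.7   -0.239  2.968] | pos [0.4931 0.0118 0.1232] w 0.0439 F [ 0.5 -0.5 -0.9] q [-0.5   0.39 -0.37 -1.14 -1.26  0.71]
[229 184]
((231.00003051757812, 185.50001525878906), (28.226625442504883, 12.691827774047852), 23.962486267089844)
[[0.52660365 0.09078848 0.122     ]] [[239.3, 193.8], [215.3, 183.5], [243.2, 184.9], [219.3, 174.5]] [[215.5, 185.60000610351562], [220.6999969482422, 174.0], [246.5, 185.39999389648438], [241.3000030517578, 197.0]]
```

{"fn": "apply_moves", "kwargs": {
  "steps": [
    {"translation": [0, 0, 0.16], "rotation": [0, 0, 0]},
    {"translation": [0, 0, 0.32], "rotation": [0, 0, 0]},
    {"translation": [0, 0, 0.5], "rotation": [-0.04, -0.014, 0.17]},
    {"translation": [0, 0, 0.5], "rotation": [-0.08, -0.027, 0.34]},
    {"translation": [0, 0, 0.5], "rotation": [-0.12, -0.04, 0.51]},
    {"translation": [0, 0, 0.5], "rotation": [-0.16, -0.054, 0.68]},
    {"translation": [0, 0, 0.5], "rotation": [-0.2, -0.068, 0.85]},
    {"translation": [0, 0, 0.5], "rotation": [-0.233, -0.08, 0.989]},
    {"translation": [0, 0, 0.5], "rotation": [-0.233, -0.08, 0.989]},
    {"translation": [0, 0, 0.5], "rotation": [-0.233, -0.08, 0.989]}
  ],
  "jaw": -1
}}

```text
t: 17.12
eef_pos: [0.4936, 0.0151, 0.2463]
ee_rot: [-3.032, 0.935, -1.397]
force: [-0.1, 0.1, -1.0]
width: 0.0873
gripper_force: 0.0
```

{"fn": "apply_moves", "kwargs": {
  "steps": [
    {"translation": [0.04, 0.03, 0], "rotation": [-0.04, -0.014, 0.17]},
    {"translation": [0.08, 0.06, 0], "rotation": [-0.08, -0.027, 0.34]},
    {"translation": [0.12, 0.09, 0], "rotation": [-0.12, -0.04, 0.51]},
    {"translation": [0.16, 0.12, 0], "rotation": [-0.16, -0.054, 0.68]},
    {"translation": [0.2, 0.15, 0], "rotation": [-0.2, -0.068, 0.85]},
    {"translation": [0.2, 0.15, 0], "rotation": [-0.233, -0.08, 0.989]},
    {"translation": [0.2, 0.15, 0], "rotation": [-0.233, -0.08, 0.989]},
    {"translation": [0.2, 0.15, 0], "rotation": [-0.233, -0.08, 0.989]},
    {"translation": [0.2, 0.15, 0], "rotation": [-0.233, -0.08, 0.989]},
    {"translation": [0.2, 0.15, 0], "rotation": [-0.233, -0.08, 0.989]}
  ]
}}

```text
t: 17.95
eef_pos: [0.5428, 0.0512, 0.247]
ee_rot: [-3.049, 0.808, -0.895]
force: [-0.6, 0.3, 0.0]
width: 0.0878
gripper_force: 0.0
```

{"fn": "apply_moves", "kwargs": {
  "steps": [
    {"translation": [0.04, 0.03, 0], "rotation": [-0.04, -0.014, 0.17]},
    {"translation": [0.08, 0.06, 0], "rotation": [-0.08, -0.027, 0.34]},
    {"translation": [0.12, 0.09, 0], "rotation": [-0.12, -0.04, 0.51]},
    {"translation": [0.137, 0.094, 0], "rotation": [-0.16, -0.054, 0.68]},
    {"translation": [0.137, 0.094, 0], "rotation": [-0.2, -0.068, 0.85]},
    {"translation": [0.137, 0.094, 0], "rotation": [-0.233, -0.08, 0.989]},
    {"translation": [0.137, 0.094, 0], "rotation": [-0.233, -0.08, 0.989]},
    {"translation": [0.137, 0.094, 0], "rotation": [-0.233, -0.08, 0.989]},
    {"translation": [0.137, 0.094, 0], "rotation": [-0.233, -0.08, 0.989]},
    {"translation": [0.137, 0.094, 0], "rotation": [-0.233, -0.08, 0.989]}
  ]
}}

```text
t: 18.78
eef_pos: [0.5775, 0.0743, 0.2472]
ee_rot: [3.14, 0.7, -0.442]
force: [0.2, 0.3, -0.2]
width: 0.088
gripper_force: 0.0
```

```bash
cat >> h.py <<'E'
def orange(name,ctr,half=45):
    "largest orange blob near a world point: its min-area corners, pixels"
    c=camera_model(name); im=grab_frame(name); p=proj(c,[ctr])[0].astype(int); h=cv2.cvtColor(im,cv2.COLOR_BGR2HSV)
    m=cv2.inRange(h,(4,140,60),(18,255,255)); k=np.zeros_like(m); cv2.rectangle(k,(int(p[0]-half),int(p[1]-half)),(int(p[0]+half),int(p[1]+half)),255,-1)
    cn=max(cv2.findContours(m&k,0,2)[0],key=cv2.contourArea); r=cv2.minAreaRect(cn)
    return c,cv2.boxPoints(r),cn,im
E
python3 - <<'E'
from h import *
az=155; t=np.radians(40); a=np.sin(t)*u_(az)+[0,0,-np.cos(t)]
M=Rt(a,u_(65))
tcp=np.array([.529,.094,.095])+a*.0188
plan(tcp,M); plan(tcp-a*.10,M)
c,b,cn,im=orange('top',[.529,.094,.122],40);print(b.round(1).tolist(),cv2.contourArea(cn))
c,b,cn,im=orange('wrist',[.529,.094,.062],150);print(b.round(1).tolist(),cv2.contourArea(cn))
print([proj(c,[np.array([.529,.094,.122])+sx*.012*u_(-25)+sz*.032*u_(65)])[0].round(1).tolist() for sx,sz in((-1,-1),(-1,1),(1,1),(1,-1))])
print([proj(c,[np.array([.529,.094,.002])+sx*.012*u_(-25)+sz*.032*u_(65)])[0].round(1).tolist() for sx,sz in((-1,-1),(-1,1),(1,1),(1,-1))])
cv2.imwrite('pics/w2.png',im)
E
```

```text
t 18.78 shift [-0.238  0.099 -0.666] turn [ 0.001 -0.004  0.008] | pos [0.5775 0.0743 0.2472] w 0.088 F [ 0.2  0.3 -0.2] q [ 0.18  0.59  0.41 -0.42 -1.96  0.9 ]
t 18.78 shift [-0.005 -0.009 -0.36 ] turn [ 0.001 -0.004  0.008] | pos [0.5775 0.0743 0.2472] w 0.088 F [ 0.2  0.3 -0.2] q [ 0.18  0.59  0.41 -0.42 -1.96  0.9 ]Traceback (most recent call last):
  File "<stdin>", line 6, in <module>
  File "h.py", line 37, in orange
    cn=max(cv2.findContours(m&k,0,2)[0],key=cv2.contourArea); r=cv2.minAreaRect(cn)
ValueError: max() iterable argument is empty
```

```bash
python3 - <<'E'
from h import *
c=camera_model('wrist'); im=grab_frame('wrist'); cv2.imwrite('pics/w2.png',im)
for z in(.122,.002): print([proj(c,[np.array([.529,.094,z])+sx*.012*u_(-25)+sz*.032*u_(65)])[0].round(1).tolist() for sx,sz in((-1,-1),(-1,1),(1,1),(1,-1))])
E
```

```text
[[288.0, 155.2], [228.1, 155.3], [226.0, 138.9], [290.3, 138.8]]
[[281.9, 87.8], [233.4, 87.9], [232.0, 71.1], [283.3, 71.0]]
```

View pics/w2.png

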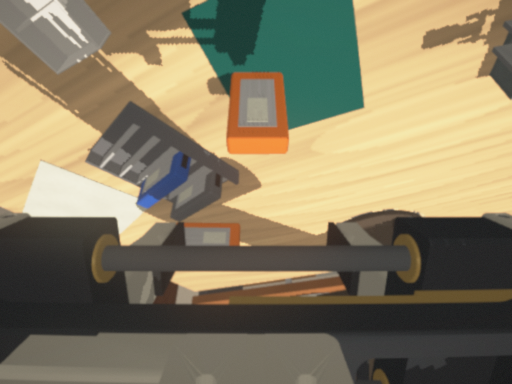

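The drive stands upright at (228–288, 72–153), within 1–2 px of the prediction. I'll move in and grip it across its width.

{"fn": "apply_moves", "kwargs": {
  "steps": [
    {"translation": [-0.005, -0.009, -0.08], "rotation": [0, -0.004, 0.008]},
    {"translation": [-0.005, -0.009, -0.16], "rotation": [0, -0.004, 0.008]},
    {"translation": [-0.005, -0.009, -0.24], "rotation": [0, -0.004, 0.008]},
    {"translation": [-0.005, -0.009, -0.32], "rotation": [0, -0.004, 0.008]},
    {"translation": [-0.005, -0.009, -0.36], "rotation": [0, -0.004, 0.008]},
    {"translation": [-0.05, 0.012, -0.42], "rotation": [0, -0.004, 0.008]},
    {"translation": [-0.1, 0.035, -0.485], "rotation": [0, -0.004, 0.008]},
    {"translation": [-0.15, 0.058, -0.55], "rotation": [0, -0.004, 0.008]},
    {"translation": [-0.17, 0.068, -0.578], "rotation": [0, -0.004, 0.008]},
    {"translation": [-0.17, 0.068, -0.578], "rotation": [0, -0.004, 0.008]}
  ]
}}

```text
t: 19.72
eef_pos: [0.5338, 0.0925, 0.1016]
ee_rot: [3.139, 0.7, -0.435]
force: [-0.1, -0.3, 0.3]
width: 0.0876
gripper_force: 0.0
```

```bash
python3 - <<'E'
from h import *
az=155; t=np.radians(40); a=np.sin(t)*u_(az)+[0,0,-np.cos(t)]
M=Rt(a,u_(65))
plan(np.array([.529,.094,.095])+a*.0165,M)
E
```

```text
t 19.72 shift [-0.058  0.024 -0.077] turn [ 0.002 -0.005 -0.006] | pos [0.5338 0.0925 0.1016] w 0.0876 F [-0.1 -0.3  0.3] q [ 0.22  0.65  0.15 -0.4  -1.65  1.  ]
```

```bash
python3 - <<'E'
from h import *
az=155; t=np.radians(40); a=np.sin(t)*u_(az)+[0,0,-np.cos(t)]
plan(np.array([.529,.094,.087])+a*.004,Rt(a,u_(65)))
E
```

```text
t 19.72 shift [-0.028  0.01  -0.071] turn [ 0.002 -0.005 -0.006] | pos [0.5338 0.0925 0.1016] w 0.0876 F [-0.1 -0.3  0.3] q [ 0.22  0.65  0.15 -0.4  -1.65  1.  ]
```

{"fn": "apply_moves", "kwargs": {
  "steps": [
    {"translation": [-0.01, 0.003, -0.02], "rotation": [0.002, -0.005, -0.006]},
    {"translation": [-0.02, 0.007, -0.05], "rotation": [0.002, -0.005, -0.006]},
    {"translation": [-0.028, 0.01, -0.071], "rotation": [0.002, -0.005, -0.006]},
    {"translation": [-0.028, 0.01, -0.071], "rotation": [0.002, -0.005, -0.006]},
    {"translation": [-0.028, 0.01, -0.071], "rotation": [0.002, -0.005, -0.006]},
    {"translation": [-0.028, 0.01, -0.071], "rotation": [0.002, -0.005, -0.006]},
    {"translation": [-0.028, 0.01, -0.071], "rotation": [0.002, -0.005, -0.006]},
    {"translation": [-0.028, 0.01, -0.071], "rotation": [0.002, -0.005, -0.006]},
    {"translation": [-0.028, 0.01, -0.071], "rotation": [0.002, -0.005, -0.006]},
    {"translation": [-0.028, 0.01, -0.071], "rotation": [0.002, -0.005, -0.006]}
  ]
}}

```text
t: 20.55
eef_pos: [0.5282, 0.0949, 0.0847]
ee_rot: [-3.14, 0.696, -0.435]
force: [0.1, 0.2, -0.6]
width: 0.0877
gripper_force: 0.0
```

{"fn": "apply_moves", "kwargs": {
  "steps": [
    {"translation": [0, 0, 0], "rotation": [0, 0, 0]},
    {"translation": [0, 0, 0], "rotation": [0, 0, 0]},
    {"translation": [0, 0, 0], "rotation": [0, 0, 0]},
    {"translation": [0, 0, 0], "rotation": [0, 0, 0]},
    {"translation": [0, 0, 0], "rotation": [0, 0, 0]},
    {"translation": [0, 0, 0], "rotation": [0, 0, 0]},
    {"translation": [0, 0, 0], "rotation": [0, 0, 0]},
    {"translation": [0, 0, 0], "rotation": [0, 0, 0]},
    {"translation": [0, 0, 0], "rotation": [0, 0, 0]},
    {"translation": [0, 0, 0], "rotation": [0, 0, 0]}
  ],
  "jaw": 1,
  "newtons": 35
}}

```text
t: 21.38
eef_pos: [0.5282, 0.0949, 0.0846]
ee_rot: [-3.14, 0.696, -0.435]
force: [0.6, 0.8, -0.8]
width: 0.0636
gripper_force: 35.0
```

```bash
python3 - <<'E'
from h import *
s=get_state(); print(s['eef_pos'].tolist(),s['ee_rot'].tolist(),s['width'],s['force'],s['gripper_force'])
E
```

```text
[0.5282068076970948, 0.09494868731649257, 0.08456629741882551] [-3.1399192016866566, 0.6958807615365239, -0.43523048805695175] 0.0635744669553187 [ 0.63161552  0.77514861 -0.83793871] 34.98130559921265
```

```bash
cat >> h.py <<'E'
def dpose2():
    M=R.from_euler('xyz',[-3.14,.696,-.4352]).as_matrix(); p=np.array([.5282,.0949,.0846])
    D=np.c_[u_(-25),[0,0,1],u_(-115)]
    return M.T@(np.array([.529,.094,.062])-p), M.T@D
E
python3 - <<'E'
from h import *
dp,dR=dpose2()
D=np.c_[[0,0,1],u_(87),np.cross([0,0,1],u_(87))]
M=D@dR.T; s=get_state()
plan(np.array([.533,.052,.015])-M@dp,M); plan(np.array([.533,.052,.15])-M@dp,M)
print(M.round(2))
M0=R.from_euler('xyz',s['ee_rot']).as_matrix(); print((np.degrees(R.from_matrix(M@M0.T).as_rotvec())/30).round(3))
E
```

```text
t 21.38 shift [ 0.026 -0.082 -0.283] turn [-2.699 -1.621 -1.761] | pos [0.5282 0.0949 0.0846] w 0.0636 F [ 0.6  0.8 -0.8] q [ 0.23  0.65  0.12 -0.41 -1.61  1.01]
t 21.38 shift [ 0.026 -0.082  0.257] turn [-2.699 -1.621 -1.761] | pos [0.5282 0.0949 0.0846] w 0.0636 F [ 0.6  0.8 -0.8] q [ 0.23  0.65  0.12 -0.41 -1.61  1.01]
[[-0.03 -1.   -0.04]
 [-0.64  0.05 -0.77]
 [ 0.77  0.   -0.64]]
[-2.699 -1.621 -1.761]
```

{"fn": "apply_moves", "kwargs": {
  "steps": [
    {"translation": [0, 0, 0.02], "rotation": [0, 0, 0]},
    {"translation": [0, 0, 0.06], "rotation": [0, 0, 0]},
    {"translation": [0, 0, 0.12], "rotation": [0, 0, 0]},
    {"translation": [0, 0, 0.2], "rotation": [0, 0, 0]},
    {"translation": [0, 0, 0.3], "rotation": [0, 0, 0]},
    {"translation": [0, 0, 0.4], "rotation": [0, 0, 0]},
    {"translation": [0, 0, 0.5], "rotation": [0, 0, 0]},
    {"translation": [0, 0, 0.6], "rotation": [0, 0, 0]},
    {"translation": [0, 0, 0.6], "rotation": [0, 0, 0]},
    {"translation": [0, 0, 0.6], "rotation": [0, 0, 0]}
  ]
}}

```text
t: 22.22
eef_pos: [0.5289, 0.0949, 0.2375]
ee_rot: [-3.136, 0.691, -0.433]
force: [0.3, 0.9, -4.2]
width: 0.0636
gripper_force: 35.0
```

{"fn": "apply_moves", "kwargs": {
  "steps": [
    {"translation": [0, 0, 0], "rotation": [-0.15, -0.09, -0.098]},
    {"translation": [0, 0, 0], "rotation": [-0.3, -0.18, -0.196]},
    {"translation": [0, 0, 0], "rotation": [-0.45, -0.27, -0.293]},
    {"translation": [0, 0, 0], "rotation": [-0.6, -0.36, -0.391]},
    {"translation": [0, 0, 0], "rotation": [-0.75, -0.45, -0.489]},
    {"translation": [0, 0, 0], "rotation": [-0.9, -0.54, -0.587]},
    {"translation": [0, 0, 0], "rotation": [-0.9, -0.54, -0.587]},
    {"translation": [0, 0, 0], "rotation": [-0.9, -0.54, -0.587]},
    {"translation": [0, 0, 0], "rotation": [-0.9, -0.54, -0.587]},
    {"translation": [0, 0, 0], "rotation": [-0.9, -0.54, -0.587]}
  ]
}}

```text
t: 23.05
eef_pos: [0.5281, 0.0946, 0.234]
ee_rot: [2.916, 0.189, -0.851]
force: [1.4, -0.5, -3.0]
width: 0.0633
gripper_force: 35.0
```

{"fn": "apply_moves", "kwargs": {
  "steps": [
    {"translation": [0, 0, 0], "rotation": [-0.15, -0.09, -0.098]},
    {"translation": [0, 0, 0], "rotation": [-0.3, -0.18, -0.196]},
    {"translation": [0, 0, 0], "rotation": [-0.45, -0.27, -0.293]},
    {"translation": [0, 0, 0], "rotation": [-0.6, -0.36, -0.391]},
    {"translation": [0, 0, 0], "rotation": [-0.75, -0.45, -0.489]},
    {"translation": [0, 0, 0], "rotation": [-0.9, -0.54, -0.587]},
    {"translation": [0, 0, 0], "rotation": [-0.9, -0.54, -0.587]},
    {"translation": [0, 0, 0], "rotation": [-0.9, -0.54, -0.587]},
    {"translation": [0, 0, 0], "rotation": [-0.9, -0.54, -0.587]},
    {"translation": [0, 0, 0], "rotation": [-0.9, -0.54, -0.587]}
  ]
}}

```text
t: 23.88
eef_pos: [0.5286, 0.0945, 0.2346]
ee_rot: [2.904, -0.359, -1.166]
force: [-0.0, -0.4, -2.9]
width: 0.064
gripper_force: 35.0
```

{"fn": "apply_moves", "kwargs": {
  "steps": [
    {"translation": [0, 0, 0], "rotation": [-0.15, -0.09, -0.098]},
    {"translation": [0, 0, 0], "rotation": [-0.3, -0.18, -0.196]},
    {"translation": [0, 0, 0], "rotation": [-0.45, -0.27, -0.293]},
    {"translation": [0, 0, 0], "rotation": [-0.6, -0.36, -0.391]},
    {"translation": [0, 0, 0], "rotation": [-0.75, -0.45, -0.489]},
    {"translation": [0, 0, 0], "rotation": [-0.9, -0.54, -0.587]},
    {"translation": [0, 0, 0], "rotation": [-0.9, -0.54, -0.587]},
    {"translation": [0, 0, 0], "rotation": [-0.9, -0.54, -0.587]},
    {"translation": [0, 0, 0], "rotation": [-0.9, -0.54, -0.587]},
    {"translation": [0, 0, 0], "rotation": [-0.9, -0.54, -0.587]}
  ]
}}

```text
t: 24.72
eef_pos: [0.5285, 0.0945, 0.2352]
ee_rot: [3.141, -0.872, -1.622]
force: [0.3, -1.1, -1.8]
width: 0.0638
gripper_force: 35.0
```

```bash
python3 - <<'E'
from h import *
dp,dR=dpose2()
D=np.c_[[0,0,1],u_(87),np.cross([0,0,1],u_(87))]
M=D@dR.T
plan(np.array([.533,.052,.016])-M@dp,M)
E
```

```text
t 24.72 shift [ 0.025 -0.08  -0.881] turn [-0.006 -0.001  0.002] | pos [0.5285 0.0945 0.2352] w 0.0638 F [ 0.3 -1.1 -1.8] q [ 0.87  0.43 -0.35  0.48 -1.55 -1.13]
```

{"fn": "apply_moves", "kwargs": {
  "steps": [
    {"translation": [0.006, -0.02, -0.12], "rotation": [-0.006, 0, 0.002]},
    {"translation": [0.012, -0.04, -0.24], "rotation": [-0.006, 0, 0.002]},
    {"translation": [0.018, -0.06, -0.36], "rotation": [-0.006, 0, 0.002]},
    {"translation": [0.025, -0.08, -0.48], "rotation": [-0.006, 0, 0.002]},
    {"translation": [0.025, -0.08, -0.6], "rotation": [-0.006, 0, 0.002]},
    {"translation": [0.025, -0.08, -0.7], "rotation": [-0.006, 0, 0.002]},
    {"translation": [0.025, -0.08, -0.78], "rotation": [-0.006, 0, 0.002]},
    {"translation": [0.025, -0.08, -0.83], "rotation": [-0.006, 0, 0.002]},
    {"translation": [0.025, -0.08, -0.86], "rotation": [-0.006, 0, 0.002]},
    {"translation": [0.025, -0.08, -0.87], "rotation": [-0.006, 0, 0.002]}
  ]
}}

```text
t: 25.55
eef_pos: [0.5347, 0.0748, 0.0169]
ee_rot: [3.141, -0.877, -1.621]
force: [-0.4, -0.9, -1.1]
width: 0.0642
gripper_force: 35.0
```

{"fn": "apply_moves", "kwargs": {
  "steps": [
    {"translation": [0, 0, -0.002], "rotation": [0, 0, 0]},
    {"translation": [0, 0, -0.004], "rotation": [0, 0, 0]},
    {"translation": [0, 0, -0.006], "rotation": [0, 0, 0]},
    {"translation": [0, 0, -0.008], "rotation": [0, 0, 0]},
    {"translation": [0, 0, -0.01], "rotation": [0, 0, 0]},
    {"translation": [0, 0, -0.012], "rotation": [0, 0, 0]},
    {"translation": [0, 0, -0.014], "rotation": [0, 0, 0]},
    {"translation": [0, 0, -0.016], "rotation": [0, 0, 0]},
    {"translation": [0, 0, -0.016], "rotation": [0, 0, 0]},
    {"translation": [0, 0, -0.016], "rotation": [0, 0, 0]}
  ]
}}

```text
t: 26.38
eef_pos: [0.5344, 0.0749, 0.013]
ee_rot: [3.141, -0.878, -1.621]
force: [0.9, 0.0, -2.7]
width: 0.0636
gripper_force: 35.0
```

```bash
python3 - <<'E'
from h import *
dp,dR=dpose2()
D=np.c_[[0,0,1],u_(87),np.cross([0,0,1],u_(87))]
M=D@dR.T
plan(np.array([.533,.052,.014])-M@dp,M)
E
```

```text
t 26.38 shift [ 0.001 -0.001 -0.   ] turn [ 0.006 -0.001 -0.001] | pos [0.5344 0.0749 0.013 ] w 0.0636 F [ 0.9  0.  -2.7] q [ 0.84  0.7  -0.53  0.56 -1.16 -1.34]
```

Nominal height reached but no contact yet, so I'll go down slowly.

{"fn": "apply_moves", "kwargs": {
  "steps": [
    {"translation": [0, 0, -0.001], "rotation": [0, 0, 0]},
    {"translation": [0, 0, -0.002], "rotation": [0, 0, 0]},
    {"translation": [0, 0, -0.003], "rotation": [0, 0, 0]},
    {"translation": [0, 0, -0.004], "rotation": [0, 0, 0]},
    {"translation": [0, 0, -0.005], "rotation": [0, 0, 0]},
    {"translation": [0, 0, -0.006], "rotation": [0, 0, 0]},
    {"translation": [0, 0, -0.006], "rotation": [0, 0, 0]},
    {"translation": [0, 0, -0.006], "rotation": [0, 0, 0]},
    {"translation": [0, 0, -0.006], "rotation": [0, 0, 0]},
    {"translation": [0, 0, -0.006], "rotation": [0, 0, 0]}
  ]
}}

```text
t: 27.22
eef_pos: [0.5344, 0.0749, 0.0116]
ee_rot: [3.141, -0.878, -1.621]
force: [-0.6, 0.3, -3.1]
width: 0.0638
gripper_force: 35.0
```

{"fn": "apply_moves", "kwargs": {
  "steps": [
    {"translation": [0, 0, -0.001], "rotation": [0, 0, 0]},
    {"translation": [0, 0, -0.002], "rotation": [0, 0, 0]},
    {"translation": [0, 0, -0.003], "rotation": [0, 0, 0]},
    {"translation": [0, 0, -0.004], "rotation": [0, 0, 0]},
    {"translation": [0, 0, -0.005], "rotation": [0, 0, 0]},
    {"translation": [0, 0, -0.006], "rotation": [0, 0, 0]},
    {"translation": [0, 0, -0.007], "rotation": [0, 0, 0]},
    {"translation": [0, 0, -0.008], "rotation": [0, 0, 0]},
    {"translation": [0, 0, -0.008], "rotation": [0, 0, 0]},
    {"translation": [0, 0, -0.008], "rotation": [0, 0, 0]}
  ]
}}

```text
t: 28.05
eef_pos: [0.5344, 0.0749, 0.0114]
ee_rot: [-3.141, -0.88, -1.621]
force: [-5.1, 4.9, 13.5]
width: 0.0637
gripper_force: 35.0
```

{"fn": "apply_moves", "kwargs": {
  "steps": [
    {"translation": [0, 0, 0.004], "rotation": [0, 0, 0]},
    {"translation": [0, 0, 0.006], "rotation": [0, 0, 0]},
    {"translation": [0, 0, 0.006], "rotation": [0, 0, 0]},
    {"translation": [0, 0, 0.006], "rotation": [0, 0, 0]},
    {"translation": [0, 0, 0.006], "rotation": [0, 0, 0]},
    {"translation": [0.003, 0.043, 0.042], "rotation": [0, 0, 0]},
    {"translation": [0.006, 0.1, 0.09], "rotation": [0, 0, 0]},
    {"translation": [0.01, 0.18, 0.16], "rotation": [0, 0, 0]},
    {"translation": [0.01, 0.22, 0.26], "rotation": [0, 0, 0]},
    {"translation": [0.01, 0.22, 0.36], "rotation": [0, 0, 0]}
  ],
  "jaw": -1
}}

```text
t: 28.88
eef_pos: [0.5373, 0.1319, 0.0999]
ee_rot: [3.141, -0.878, -1.619]
force: [1.0, -0.3, -0.1]
width: 0.0877
gripper_force: 0.0
```

```bash
python3 - <<'E'
from h import *
plan([.533,.052,.12],Rt([0,0,-1],u_(177)))
c,b,cn,im=orange('top',[.533,.052,.026],70)
print(b.round(1).tolist(),cv2.contourArea(cn)); P=w(c,b,.026); print(P[:,:2].round(4).tolist(),P.mean(0).round(4))
cv2.imwrite('pics/t2.png',im)
E
```

```text
t 28.88 shift [-0.017 -0.32   0.08 ] turn [ 1.675 -0.086 -0.007] | pos [0.5373 0.1319 0.0999] w 0.0877 F [ 1.  -0.3 -0.1] q [ 0.9   0.63 -0.38  0.47 -1.36 -1.25]
[[226.0, 176.0], [269.0, 176.0], [269.0, 199.0], [226.0, 199.0]] 978.5
[[0.5666, 0.1084], [0.5636, -0.0079], [0.501, -0.0059], [0.5041, 0.1096]] [0.5338 0.0511 0.026 ]
```

```bash
python3 - <<'E'
from h import *
for z in(.25,): plan([.5095,-.291,z],Rt([0,0,-1],u_(79.4)))
s=get_state(); M0=R.from_euler('xyz',s['ee_rot']).as_matrix(); M=Rt([0,0,-1],u_(79.4))
for k in(M,M@np.diag([-1,-1,1])): print((np.degrees(R.from_matrix(k@M0.T).as_rotvec())/30).round(3))
E
```

```text
t 28.93 shift [-0.116 -1.693  0.583] turn [1.421 1.13  2.553] | pos [0.5386 0.1323 0.1044] w 0.0878 F [0.3 0.5 4.1] q [ 0.9   0.62 -0.38  0.48 -1.37 -1.25]
[ 1.17  -1.471 -3.025]
[1.421 1.13  2.553]
```

{"fn": "apply_moves", "kwargs": {
  "steps": [
    {"translation": [0, 0, 0.16], "rotation": [0, 0, 0]},
    {"translation": [0, 0, 0.32], "rotation": [0.065, -0.082, -0.167]},
    {"translation": [0, 0, 0.48], "rotation": [0.13, -0.163, -0.333]},
    {"translation": [0, 0, 0.58], "rotation": [0.195, -0.245, -0.5]},
    {"translation": [0, -0.05, 0.58], "rotation": [0.26, -0.327, -0.667]},
    {"translation": [0, -0.1, 0.58], "rotation": [0.325, -0.408, -0.833]},
    {"translation": [0, -0.2, 0.58], "rotation": [0.39, -0.49, -1]},
    {"translation": [0, -0.3, 0.58], "rotation": [0.39, -0.49, -1]},
    {"translation": [0, -0.4, 0.58], "rotation": [0.39, -0.49, -1]},
    {"translation": [0, -0.5, 0.58], "rotation": [0.39, -0.49, -1]}
  ],
  "jaw": 1
}}

```text
t: 29.77
eef_pos: [0.5366, 0.0033, 0.2445]
ee_rot: [-2.929, -0.594, -2.295]
force: [-0.0, -0.7, 0.2]
width: 0.0267
gripper_force: 0.0
```

{"fn": "apply_moves", "kwargs": {
  "steps": [
    {"translation": [-0.01, -0.1, 0], "rotation": [0.065, -0.082, -0.167]},
    {"translation": [-0.02, -0.2, 0], "rotation": [0.13, -0.163, -0.333]},
    {"translation": [-0.03, -0.3, 0], "rotation": [0.195, -0.245, -0.5]},
    {"translation": [-0.04, -0.4, 0], "rotation": [0.26, -0.327, -0.667]},
    {"translation": [-0.05, -0.5, 0], "rotation": [0.325, -0.408, -0.833]},
    {"translation": [-0.06, -0.6, 0], "rotation": [0.39, -0.49, -1]},
    {"translation": [-0.06, -0.65, 0], "rotation": [0.39, -0.49, -1]},
    {"translation": [-0.06, -0.7, 0], "rotation": [0.39, -0.49, -1]},
    {"translation": [-0.06, -0.7, 0], "rotation": [0.39, -0.49, -1]},
    {"translation": [-0.06, -0.7, 0], "rotation": [0.39, -0.49, -1]}
  ]
}}

```text
t: 30.6
eef_pos: [0.5217, -0.1703, 0.2441]
ee_rot: [-2.958, -0.273, -2.81]
force: [-0.5, 1.3, 0.3]
width: 0.0002
gripper_force: 0.0
```

{"fn": "apply_moves", "kwargs": {
  "steps": [
    {"translation": [-0.01, -0.1, 0], "rotation": [0.065, -0.082, -0.167]},
    {"translation": [-0.02, -0.2, 0], "rotation": [0.13, -0.163, -0.333]},
    {"translation": [-0.03, -0.3, 0], "rotation": [0.195, -0.245, -0.5]},
    {"translation": [-0.04, -0.4, 0], "rotation": [0.26, -0.327, -0.667]},
    {"translation": [-0.05, -0.49, 0], "rotation": [0.325, -0.408, -0.833]},
    {"translation": [-0.056, -0.49, 0], "rotation": [0.39, -0.49, -1]},
    {"translation": [-0.056, -0.49, 0], "rotation": [0.39, -0.49, -1]},
    {"translation": [-0.056, -0.49, 0], "rotation": [0.39, -0.49, -1]},
    {"translation": [-0.056, -0.49, 0], "rotation": [0.39, -0.49, -1]},
    {"translation": [-0.056, -0.49, 0], "rotation": [0.39, -0.49, -1]}
  ]
}}

```text
t: 31.43
eef_pos: [0.5084, -0.2914, 0.2441]
ee_rot: [-3.14, -0.003, 2.973]
force: [0.4, 0.4, 0.4]
width: 0.0006
gripper_force: 0.0
```

```bash
cat >> h.py <<'E'
b0=np.array([.4653,-.2826]); a0=-10.6
def B(x,y,z): return np.r_[b0+x*u_(a0)[:2]+y*u_(a0+90)[:2],z]
E
python3 - <<'E'
from h import *
plan(B(.045,0,.15),Rt([0,0,-1],u_(79.4)))
c=camera_model('wrist'); im=grab_frame('wrist')
P=[B(x,y,.052) for x,y in((-.07,-.09),(-.07,.09),(.07,.09),(.07,-.09))]+[B(x,y,.026) for x,y in((-.036,-.064),(-.036,.064),(.036,.064),(.036,-.064))]
print(proj(c,P).round(0).tolist())
t=camera_model('top'); tim=grab_frame('top'); print(proj(t,P).round(0).tolist())
cv2.imwrite('pics/box.png',np.hstack([crop(im,0,0,512,384,.9),crop(tim,320,140,110,120,2.88)[:345]]))
E
```

```text
t 31.43 shift [ 0.004  0.002 -0.376] turn [ 0.003 -0.006 -0.032] | pos [ 0.5084 -0.2914  0.2441] w 0.0006 F [0.4 0.4 0.4] q [-0.19  0.2  -0.16  0.   -1.21 -1.55]
[[182.0, 80.0], [333.0, 83.0], [324.0, 196.0], [188.0, 194.0], [208.0, 111.0], [306.0, 113.0], [303.0, 167.0], [210.0, 165.0]]
[[403.0, 240.0], [337.0, 230.0], [344.0, 177.0], [409.0, 188.0], [392.0, 226.0], [346.0, 219.0], [350.0, 193.0], [395.0, 200.0]]Traceback (most recent call last):
  File "<stdin>", line 7, in <module>
    return _nx.concatenate(arrs, 1, dtype=dtype, casting=casting)
           ~~~~~~~~~~~~~~~^^^^^^^^^^^^^^^^^^^^^^^^^^^^^^^^^^^^^^^
ValueError: all the input array dimensions except for the concatenation axis must match exactly, but along dimension 0, the array at index 0 has size 346 and the array at index 1 has size 345
```

```bash
python3 - <<'E'
from h import *
im=grab_frame('wrist'); cv2.imwrite('pics/box.png',crop(im,150,50,230,180,3.4))
E
```

```text
(no output)
```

View pics/box.png

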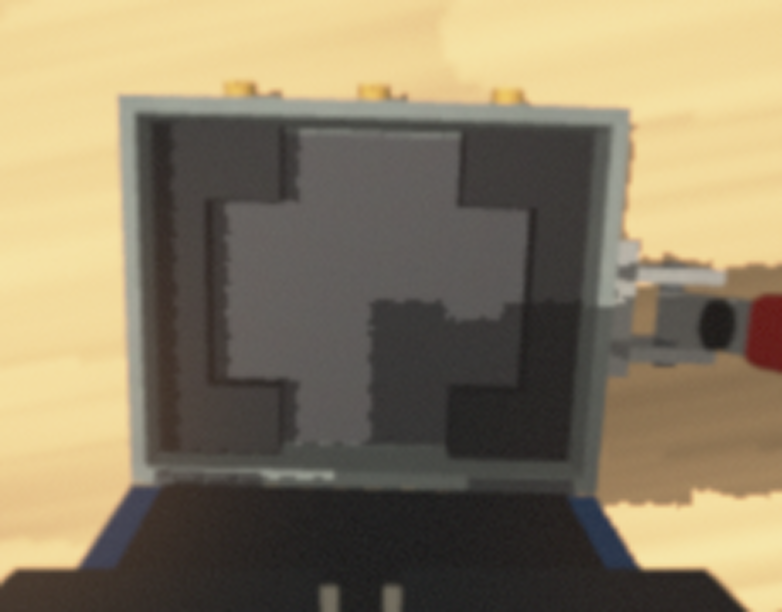

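The view shows the box rim corners at (120,96), (630,110), (597,490) and (133,488) in the crop. That puts the box 2 mm toward its +y and 1.5 mm toward its −x. The nest is clear and the clamp is up on the right. I'll nudge the lid further open for gripper clearance.

{"fn": "apply_moves", "kwargs": {
  "steps": [
    {"translation": [0, 0, -0.1], "rotation": [0, 0, 0]},
    {"translation": [0, 0, -0.22], "rotation": [0, 0, 0]},
    {"translation": [0, 0, -0.33], "rotation": [0, 0, 0]},
    {"translation": [0, 0, -0.376], "rotation": [0, 0, 0]},
    {"translation": [0.04, -0.008, -0.376], "rotation": [0, 0, 0]},
    {"translation": [0.08, -0.016, -0.376], "rotation": [0, 0, 0]},
    {"translation": [0.12, -0.023, -0.376], "rotation": [0, 0, 0]},
    {"translation": [0.16, -0.03, -0.376], "rotation": [0, 0, 0]},
    {"translation": [0.19, -0.036, -0.376], "rotation": [0, 0, 0]},
    {"translation": [0.195, -0.037, -0.376], "rotation": [0, 0, 0]}
  ]
}}

```text
t: 32.42
eef_pos: [0.5584, -0.3022, 0.1509]
ee_rot: [-3.14, -0.001, 2.97]
force: [-2.5, 1.2, 0.2]
width: 0.0003
gripper_force: 1.1
```

```bash
sed -i 's/b0=np.array.*; a0/b0=np.array([.4641,-.2805]); a0/' h.py; python3 - <<'E'
from h import *
s=get_state(); print(s['eef_pos'],s['force'])
d=s['eef_pos'][:2]-b0; print('box x',d@u_(a0)[:2],d@u_(a0+90)[:2])
plan([.5338,.0511,.10],Rt([0,0,-1],u_(-3)))
M0=R.from_euler('xyz',s['ee_rot']).as_matrix(); M=Rt([0,0,-1],u_(-3))
for k in(M,M@np.diag([-1,-1,1])): print((np.degrees(R.from_matrix(k@M0.T).as_rotvec())/30).round(3))
E
```

```text
[ 0.55839455 -0.3021962   0.15091314] [-2.50276731  1.22956148  0.2175234 ]
box x 0.09667648837806636 -0.003980354197470736
t 32.42 shift [-0.098  1.413 -0.204] turn [ 1.000e-03 -3.000e-03 -2.772e+00] | pos [ 0.5584 -0.3022  0.1509] w 0.0003 F [-2.5  1.2  0.2] q [-0.19  0.35 -0.18  0.   -1.04 -1.56]
[ 1.000e-03 -3.000e-03 -2.772e+00]
[3.000e-03 1.000e-03 3.228e+00]
```

{"fn": "apply_moves", "kwargs": {
  "steps": [
    {"translation": [-0.05, 0.01, 0.1], "rotation": [0, 0, 0]},
    {"translation": [-0.05, 0.01, 0.25], "rotation": [0, 0, 0]},
    {"translation": [-0.05, 0.01, 0.4], "rotation": [0, 0, 0.2]},
    {"translation": [-0.05, 0.05, 0.4], "rotation": [0, 0, 0.4]},
    {"translation": [-0.05, 0.15, 0.4], "rotation": [0, 0, 0.6]},
    {"translation": [-0.05, 0.25, 0.4], "rotation": [0, 0, 0.8]},
    {"translation": [-0.05, 0.35, 0.4], "rotation": [0, 0, 1]},
    {"translation": [-0.05, 0.45, 0.4], "rotation": [0, 0, 1]},
    {"translation": [-0.05, 0.55, 0.4], "rotation": [0, 0, 1]},
    {"translation": [-0.05, 0.6, 0.4], "rotation": [0, 0, 1]}
  ],
  "jaw": -1
}}

```text
t: 33.25
eef_pos: [0.5451, -0.1498, 0.2519]
ee_rot: [-3.14, 0.002, -2.789]
force: [0.5, 0.2, 0.4]
width: 0.0615
gripper_force: 0.0
```

{"fn": "apply_moves", "kwargs": {
  "steps": [
    {"translation": [-0.01, 0.1, 0], "rotation": [0, 0, 0.2]},
    {"translation": [-0.02, 0.2, 0], "rotation": [0, 0, 0.4]},
    {"translation": [-0.03, 0.3, 0], "rotation": [0, 0, 0.6]},
    {"translation": [-0.03, 0.4, 0], "rotation": [0, 0, 0.8]},
    {"translation": [-0.03, 0.5, 0], "rotation": [0, 0, 1]},
    {"translation": [-0.04, 0.6, 0], "rotation": [0, 0, 1]},
    {"translation": [-0.045, 0.7, 0], "rotation": [0, 0, 1]},
    {"translation": [-0.048, 0.8, -0.1], "rotation": [0, 0, 1]},
    {"translation": [-0.048, 0.813, -0.2], "rotation": [0, 0, 1]},
    {"translation": [-0.048, 0.813, -0.3], "rotation": [0, 0, 1]}
  ]
}}

```text
t: 34.08
eef_pos: [0.5334, 0.0534, 0.176]
ee_rot: [-3.139, 0.002, -2.264]
force: [0.5, -0.3, -0.5]
width: 0.0876
gripper_force: 0.0
```

{"fn": "apply_moves", "kwargs": {
  "steps": [
    {"translation": [0, 0, -0.05], "rotation": [0, 0, 0.2]},
    {"translation": [0, 0, -0.1], "rotation": [0, 0, 0.4]},
    {"translation": [0, 0, -0.15], "rotation": [0, 0, 0.6]},
    {"translation": [0, 0, -0.2], "rotation": [0, 0, 0.8]},
    {"translation": [0, 0, -0.25], "rotation": [0, 0, 1]},
    {"translation": [0, 0, -0.25], "rotation": [0, 0, 1]},
    {"translation": [0, 0, -0.25], "rotation": [0, 0, 1]},
    {"translation": [0, 0, -0.25], "rotation": [0, 0, 1]},
    {"translation": [0, 0, -0.25], "rotation": [0, 0, 1]},
    {"translation": [0, 0, -0.25], "rotation": [0, 0, 1]}
  ]
}}

```text
t: 34.92
eef_pos: [0.5328, 0.0516, 0.114]
ee_rot: [-3.139, -0.0, -1.744]
force: [0.3, -0.5, -0.6]
width: 0.0876
gripper_force: 0.0
```

```bash
python3 - <<'E'
from h import *
c,b,cn,im=orange('wrist',[.5338,.0511,.026],130)
P=w(c,b,.026); print(b.round(0).tolist(),P[:,:2].round(4).tolist(),P.mean(0).round(4))
e=P-np.roll(P,1,0); print([(round(float(np.linalg.norm(x[:2])),4),round(float(np.degrees(np.arctan2(x[1],x[0]))),1)) for x in e])
plan([.5338,.0511,.0155],Rt([0,0,-1],u_(177)))
E
```

```text
[[212.0, 135.0], [283.0, 128.0], [294.0, 245.0], [224.0, 252.0]] [[0.5604, -0.0103], [0.4985, -0.0056], [0.5036, 0.1064], [0.5731, 0.1021]] [0.5339 0.0482 0.026 ]
[(0.1131, -96.4), (0.0621, 175.7), (0.1121, 87.4), (0.0697, -3.5)]
t 34.97 shift [ 0.005 -0.002 -0.393] turn [0.002 0.004 0.231] | pos [0.5326 0.0515 0.1139] w 0.0876 F [-0.3 -0.   0.4] q [ 0.46  0.23 -0.45  0.   -0.89 -0.64]
```

{"fn": "apply_moves", "kwargs": {
  "steps": [
    {"translation": [0.005, -0.004, -0.05], "rotation": [0, 0.004, 0.1]},
    {"translation": [0.005, -0.004, -0.1], "rotation": [0, 0.004, 0.231]},
    {"translation": [0.005, -0.004, -0.18], "rotation": [0, 0.004, 0.231]},
    {"translation": [0.005, -0.004, -0.25], "rotation": [0, 0.004, 0.231]},
    {"translation": [0.005, -0.004, -0.31], "rotation": [0, 0.004, 0.231]},
    {"translation": [0.005, -0.004, -0.35], "rotation": [0, 0.004, 0.231]},
    {"translation": [0.005, -0.004, -0.38], "rotation": [0, 0.004, 0.231]},
    {"translation": [0.005, -0.004, -0.39], "rotation": [0, 0.004, 0.231]},
    {"translation": [0.005, -0.004, -0.393], "rotation": [0, 0.004, 0.231]},
    {"translation": [0.005, -0.004, -0.393], "rotation": [0, 0.004, 0.231]}
  ]
}}

```text
t: 35.8
eef_pos: [0.5338, 0.0506, 0.0153]
ee_rot: [3.141, -0.001, -1.622]
force: [-0.2, 0.2, -0.4]
width: 0.0879
gripper_force: 0.0
```

{"fn": "apply_moves", "kwargs": {
  "steps": [
    {"translation": [0, 0, 0], "rotation": [0, 0, 0]},
    {"translation": [0, 0, 0], "rotation": [0, 0, 0]},
    {"translation": [0, 0, 0], "rotation": [0, 0, 0]},
    {"translation": [0, 0, 0], "rotation": [0, 0, 0]},
    {"translation": [0, 0, 0], "rotation": [0, 0, 0]},
    {"translation": [0, 0, 0], "rotation": [0, 0, 0]},
    {"translation": [0, 0, 0.03], "rotation": [0, 0, 0]},
    {"translation": [0, 0, 0.1], "rotation": [0, 0, 0]},
    {"translation": [0, 0, 0.2], "rotation": [0, 0, 0]},
    {"translation": [0, 0, 0.3], "rotation": [0, 0, 0]}
  ],
  "jaw": 1,
  "newtons": 40
}}

```text
t: 36.63
eef_pos: [0.5324, 0.05, 0.0902]
ee_rot: [3.138, -0.003, -1.622]
force: [0.3, 0.2, -2.5]
width: 0.0634
gripper_force: 40.0
```

```bash
python3 - <<'E'
from h import *
s=get_state();print(s['width'],s['gripper_force'],s['force'],s['eef_pos'])
# tilt beta: tool leans to box -x (body toward -x, tip pointing +x)
be=np.radians(12); a=np.sin(be)*np.r_[u_(a0)]+[0,0,-np.cos(be)]
M=Rt(a,u_(a0+180)); 
M0=R.from_euler('xyz',s['ee_rot']).as_matrix()
for k in(M,M@np.diag([-1,-1,1])): print((np.degrees(R.from_matrix(k@M0.T).as_rotvec())/30).round(3))
plan(B(0,0,.25),M); print(M[:,1].round(2))
E
```

```text
0.06335730944935698 39.995166063308716 [ 0.27581756  0.21633337 -2.45409561] [0.53241937 0.05000274 0.09017228]
[-0.043 -0.404 -0.254]
[-0.587  0.078  5.715]
t 36.63 shift [-0.273 -1.322  0.639] turn [-0.043 -0.404 -0.254] | pos [0.5324 0.05   0.0902] w 0.0634 F [ 0.3  0.2 -2.5] q [ 0.46  0.26 -0.47  0.   -0.84 -0.51]
[-0.96  0.18 -0.21]
```

{"fn": "apply_moves", "kwargs": {
  "steps": [
    {"translation": [0, 0, 0.13], "rotation": [0, -0.1, -0.05]},
    {"translation": [0, 0, 0.27], "rotation": [-0.01, -0.2, -0.1]},
    {"translation": [0, 0, 0.4], "rotation": [-0.02, -0.3, -0.18]},
    {"translation": [-0.02, -0.08, 0.53], "rotation": [-0.043, -0.404, -0.254]},
    {"translation": [-0.04, -0.2, 0.639], "rotation": [-0.043, -0.404, -0.254]},
    {"translation": [-0.06, -0.32, 0.639], "rotation": [-0.043, -0.404, -0.254]},
    {"translation": [-0.08, -0.45, 0.639], "rotation": [-0.043, -0.404, -0.254]},
    {"translation": [-0.1, -0.58, 0.639], "rotation": [-0.043, -0.404, -0.254]},
    {"translation": [-0.13, -0.7, 0.639], "rotation": [-0.043, -0.404, -0.254]},
    {"translation": [-0.15, -0.82, 0.639], "rotation": [-0.043, -0.404, -0.254]}
  ]
}}

```text
t: 37.47
eef_pos: [0.4943, -0.1559, 0.2497]
ee_rot: [-2.93, 0.001, -1.755]
force: [0.7, 0.7, -3.3]
width: 0.0633
gripper_force: 40.0
```

{"fn": "apply_moves", "kwargs": {
  "steps": [
    {"translation": [-0.03, -0.12, 0], "rotation": [0, 0, 0]},
    {"translation": [-0.06, -0.24, 0], "rotation": [0, 0, 0]},
    {"translation": [-0.09, -0.36, 0], "rotation": [0, 0, 0]},
    {"translation": [-0.11, -0.44, 0], "rotation": [0, 0, 0]},
    {"translation": [-0.12, -0.48, 0], "rotation": [0, 0, 0]},
    {"translation": [-0.123, -0.502, 0], "rotation": [0, 0, 0]},
    {"translation": [-0.123, -0.502, -0.1], "rotation": [0, 0, 0]},
    {"translation": [-0.123, -0.502, -0.25], "rotation": [0, 0, 0]},
    {"translation": [-0.123, -0.502, -0.35], "rotation": [0, 0, 0]},
    {"translation": [-0.123, -0.502, -0.4], "rotation": [0, 0, 0]}
  ]
}}

```text
t: 38.3
eef_pos: [0.4626, -0.2789, 0.1458]
ee_rot: [-2.935, 0.002, -1.756]
force: [-0.1, 0.0, -0.9]
width: 0.0633
gripper_force: 40.0
```

```bash
python3 - <<'E'
from h import *
be=np.radians(12); a=np.sin(be)*np.r_[u_(a0)]+[0,0,-np.cos(be)]
M=Rt(a,u_(a0+180))
c=B(0,0,.0255+.004); plan(c-a*.002,M)
be=np.radians(8.5); a=np.sin(be)*np.r_[u_(a0)]+[0,0,-np.cos(be)]
M=Rt(a,u_(a0+180)); plan(B(0,0,.0225)-a*.002,M)
C,b,cn,im=orange('top',B(0,0,.15),80);print(cv2.contourArea(cn),b.round(0).tolist())
cv2.imwrite('pics/t3.png',im)
# lid tab (yellow) in the top view
h=cv2.cvtColor(im,cv2.COLOR_BGR2HSV);m=cv2.inRange(h,(20,120,90),(34,255,255));m[:,:360]=0;m[220:]=0;m[:100]=0
ys,xs=np.nonzero(m);print(len(xs),xs.mean(),ys.mean())
for L in(1.7,1.8,1.9,1.95): print(L,proj(C,[B(.07-.151*np.cos(L),0,.052+.151*np.sin(L))]).round(1))
E
```

```text
t 38.3 shift [ 0.004 -0.006 -0.457] turn [-0.005 -0.005  0.001] | pos [ 0.4626 -0.2789  0.1458] w 0.0633 F [-0.1  0.  -0.9] q [-0.18  0.1  -0.55 -0.   -0.71 -0.  ]
t 38.3 shift [ 0.005 -0.006 -0.485] turn [0.016 0.109 0.001] | pos [ 0.4626 -0.2789  0.1458] w 0.0633 F [-0.1  0.  -0.9] q [-0.18  0.1  -0.55 -0.   -0.71 -0.  ]
479.0 [[300.0, 136.0], [349.0, 116.0], [355.0, 131.0], [306.0, 151.0]]
180 400.3333333333333 150.12777777777777
1.7 [[398.8 165.6]]
1.8 [[399.  159.5]]
1.9 [[399.  153.9]]
1.95 [[398.8 151.2]]
```

{"fn": "apply_moves", "kwargs": {
  "steps": [
    {"translation": [0.004, -0.006, -0.08], "rotation": [-0.005, -0.005, 0]},
    {"translation": [0.004, -0.006, -0.15], "rotation": [-0.005, -0.005, 0]},
    {"translation": [0.004, -0.006, -0.22], "rotation": [-0.005, -0.005, 0]},
    {"translation": [0.004, -0.006, -0.28], "rotation": [-0.005, -0.005, 0]},
    {"translation": [0.004, -0.006, -0.33], "rotation": [-0.005, -0.005, 0]},
    {"translation": [0.004, -0.006, -0.37], "rotation": [-0.005, -0.005, 0]},
    {"translation": [0.004, -0.006, -0.4], "rotation": [-0.005, -0.005, 0]},
    {"translation": [0.004, -0.006, -0.42], "rotation": [-0.005, -0.005, 0]},
    {"translation": [0.004, -0.006, -0.44], "rotation": [-0.005, -0.005, 0]},
    {"translation": [0.004, -0.006, -0.45], "rotation": [-0.005, -0.005, 0]}
  ]
}}

```text
t: 39.18
eef_pos: [0.4664, -0.2815, 0.037]
ee_rot: [-2.927, -0.001, -1.755]
force: [-0.1, -0.2, -2.9]
width: 0.0636
gripper_force: 40.0
```

{"fn": "apply_moves", "kwargs": {
  "steps": [
    {"translation": [0, 0, -0.004], "rotation": [0.003, 0.02, 0]},
    {"translation": [0, 0, -0.008], "rotation": [0.006, 0.04, 0]},
    {"translation": [0, 0, -0.012], "rotation": [0.009, 0.06, 0]},
    {"translation": [0, 0, -0.016], "rotation": [0.012, 0.08, 0]},
    {"translation": [0, 0, -0.02], "rotation": [0.015, 0.1, 0]},
    {"translation": [0, 0, -0.024], "rotation": [0.018, 0.112, 0]},
    {"translation": [0, 0, -0.028], "rotation": [0.018, 0.112, 0]},
    {"translation": [0, 0, -0.03], "rotation": [0.018, 0.112, 0]},
    {"translation": [0, 0, -0.03], "rotation": [0.018, 0.112, 0]},
    {"translation": [0, 0, -0.03], "rotation": [0.018, 0.112, 0]}
  ]
}}

```text
t: 40.02
eef_pos: [0.4668, -0.2818, 0.0322]
ee_rot: [-2.984, -0.003, -1.755]
force: [-12.4, 6.8, 27.9]
width: 0.0634
gripper_force: 40.3
```

```bash
python3 - <<'E'
from h import *
be=np.radians(8.5); a=np.sin(be)*np.r_[u_(a0)]+[0,0,-np.cos(be)]
M=Rt(a,u_(a0+180)); plan(B(0,0,.0225)-a*.002,M)
E
```

```text
t 40.02 shift [-0.012  0.005 -0.031] turn [ 0.009  0.016 -0.002] | pos [ 0.4668 -0.2818  0.0322] w 0.0634 F [-12.4   6.8  27.9] q [-0.18  0.29 -0.64  0.01 -0.49 -0.01]
```

The +x lower edge is catching the foam top because I'm about 3 mm too far in +x. I'll lift slightly, shift −x, and go down again.

{"fn": "apply_moves", "kwargs": {
  "steps": [
    {"translation": [-0.003, 0, 0.014], "rotation": [0, 0, 0]},
    {"translation": [-0.01, 0.003, 0.016], "rotation": [0, 0, 0]},
    {"translation": [-0.017, 0.005, 0.016], "rotation": [0, 0, 0]},
    {"translation": [-0.017, 0.005, 0.01], "rotation": [0, 0, 0]},
    {"translation": [-0.017, 0.005, 0.004], "rotation": [0, 0, 0]},
    {"translation": [-0.017, 0.005, -0.002], "rotation": [0, 0, 0]},
    {"translation": [-0.017, 0.005, -0.007], "rotation": [0, 0, 0]},
    {"translation": [-0.017, 0.005, -0.01], "rotation": [0, 0, 0]},
    {"translation": [-0.017, 0.005, -0.01], "rotation": [0, 0, 0]},
    {"translation": [-0.017, 0.005, -0.01], "rotation": [0, 0, 0]}
  ]
}}

```text
t: 40.85
eef_pos: [0.4618, -0.2803, 0.0269]
ee_rot: [-2.987, -0.003, -1.755]
force: [0.4, 0.0, -2.5]
width: 0.0635
gripper_force: 40.0
```

```bash
python3 - <<'E'
from h import *
be=np.radians(8.5); a=np.sin(be)*np.r_[u_(a0)]+[0,0,-np.cos(be)]
M=Rt(a,u_(a0+180)); plan(B(0,0,.0225)-a*.002,M)
s=get_state();d=s['eef_pos'][:2]-b0; print('box',d@u_(a0)[:2],d@u_(a0+90)[:2],'Fbox',s['force'][:2]@u_(a0)[:2],s['force'][:2]@u_(a0+90)[:2])
E
```

```text
t 40.85 shift [ 0.008 -0.    -0.01 ] turn [ 0.007  0.011 -0.001] | pos [ 0.4618 -0.2803  0.0269] w 0.0635 F [ 0.4  0.  -2.5] q [-0.18  0.29 -0.65  0.01 -0.47 -0.01]
box -0.002246845023908027 -0.00025046060782741897 Fbox 0.39178595915636116 0.0774006980170026
```

{"fn": "apply_moves", "kwargs": {
  "steps": [
    {"translation": [0, 0, -0.002], "rotation": [0, 0, 0]},
    {"translation": [0, 0, -0.004], "rotation": [0, 0, 0]},
    {"translation": [0, 0, -0.006], "rotation": [0, 0, 0]},
    {"translation": [0, 0, -0.008], "rotation": [0, 0, 0]},
    {"translation": [0, 0, -0.01], "rotation": [0, 0, 0]},
    {"translation": [0, 0, -0.012], "rotation": [0, 0, 0]},
    {"translation": [0, 0, -0.014], "rotation": [0, 0, 0]},
    {"translation": [0, 0, -0.016], "rotation": [0, 0, 0]},
    {"translation": [0, 0, -0.016], "rotation": [0, 0, 0]},
    {"translation": [0, 0, -0.016], "rotation": [0, 0, 0]}
  ]
}}

```text
t: 41.68
eef_pos: [0.462, -0.2804, 0.0237]
ee_rot: [-2.986, -0.003, -1.755]
force: [-3.4, 1.3, 6.9]
width: 0.0637
gripper_force: 40.0
```

{"fn": "apply_moves", "kwargs": {
  "steps": [
    {"translation": [0, 0, -0.001], "rotation": [0.003, 0.02, 0]},
    {"translation": [0, 0, -0.002], "rotation": [0.006, 0.04, 0]},
    {"translation": [0, 0, -0.003], "rotation": [0.009, 0.06, 0]},
    {"translation": [0, 0, -0.004], "rotation": [0.012, 0.08, 0]},
    {"translation": [0, 0, -0.005], "rotation": [0.014, 0.1, 0]},
    {"translation": [0, 0, -0.005], "rotation": [0.014, 0.1, 0]},
    {"translation": [0, 0, -0.005], "rotation": [0.014, 0.1, 0]},
    {"translation": [0, 0, -0.005], "rotation": [0.014, 0.1, 0]},
    {"translation": [0, 0, -0.005], "rotation": [0.014, 0.1, 0]},
    {"translation": [0, 0, -0.005], "rotation": [0.014, 0.1, 0]}
  ]
}}

```text
t: 42.52
eef_pos: [0.4628, -0.2805, 0.0222]
ee_rot: [-3.038, -0.005, -1.755]
force: [0.6, 0.4, 6.5]
width: 0.0636
gripper_force: 40.0
```

{"fn": "apply_moves", "kwargs": {
  "steps": [
    {"translation": [0, 0, 0], "rotation": [0, 0, 0]},
    {"translation": [0, 0, 0], "rotation": [0, 0, 0]},
    {"translation": [0, 0, 0], "rotation": [0, 0, 0]},
    {"translation": [0, 0, 0], "rotation": [0, 0, 0]},
    {"translation": [0, 0, 0], "rotation": [0, 0, 0]},
    {"translation": [0, 0, 0], "rotation": [0, 0, 0]},
    {"translation": [0, 0, 0], "rotation": [0, 0, 0]},
    {"translation": [0, 0, 0], "rotation": [0, 0, 0]},
    {"translation": [0, 0, 0], "rotation": [0, 0, 0]},
    {"translation": [0, 0, 0], "rotation": [0, 0, 0]}
  ],
  "jaw": -0.57,
  "newtons": 10
}}

```text
t: 43.35
eef_pos: [0.4619, -0.2803, 0.0218]
ee_rot: [-3.039, -0.005, -1.755]
force: [-0.5, 0.7, 0.1]
width: 0.0692
gripper_force: 0.0
```

```bash
python3 - <<'E'
from h import *
s=get_state();print(s['force'],s['width'],s['eef_pos'],s['ee_rot'])
c=camera_model('wrist');im=grab_frame('wrist');cv2.imwrite('pics/w5.png',im)
h=cv2.cvtColor(im,cv2.COLOR_BGR2HSV);m=cv2.inRange(h,(4,140,60),(18,255,255)); n,l,st,ce=cv2.connectedComponentsWithStats(m)
print([st[i].tolist() for i in range(1,n) if st[i][4]>60])
for z in(.03,.04): print(proj(c,[B(x,y,z) for x,y in((-.032,-.06),(-.032,.06),(.032,.06),(.032,-.06))]).round(0).tolist())
E
```

```text
[-0.47867599  0.73028397  0.066245  ] 0.0692469214800583 [ 0.46188981 -0.28033052  0.02180636] [-3.03911745 -0.00509787 -1.75504733]
[[196, 140, 115, 106, 6565], [203, 272, 18, 26, 415], [285, 272, 20, 26, 487]]
[[309.0, 139.0], [299.0, 329.0], [202.0, 322.0], [191.0, 138.0]]
[[311.0, 140.0], [300.0, 341.0], [197.0, 333.0], [185.0, 139.0]]
```

{"fn": "apply_moves", "kwargs": {
  "steps": [
    {"translation": [-0.001, 0, 0.01], "rotation": [0, 0, 0]},
    {"translation": [-0.003, 0, 0.03], "rotation": [0, 0, 0]},
    {"translation": [-0.006, 0.001, 0.06], "rotation": [0, 0, 0]},
    {"translation": [-0.01, 0.002, 0.1], "rotation": [0, 0, 0]},
    {"translation": [-0.015, 0.003, 0.15], "rotation": [0, 0, 0]},
    {"translation": [-0.02, 0.004, 0.22], "rotation": [0, 0, 0]},
    {"translation": [-0.02, 0.004, 0.3], "rotation": [0, 0, 0]},
    {"translation": [-0.02, 0.004, 0.36], "rotation": [0, 0, 0]},
    {"translation": [-0.02, 0.004, 0.4], "rotation": [0, 0, 0]},
    {"translation": [-0.02, 0.004, 0.4], "rotation": [0, 0, 0]}
  ]
}}

```text
t: 44.23
eef_pos: [0.4583, -0.2797, 0.125]
ee_rot: [-3.034, -0.006, -1.755]
force: [0.9, -0.1, -0.1]
width: 0.0687
gripper_force: 0.0
```

```bash
python3 - <<'E'
from h import *
c=camera_model('wrist');im=grab_frame('wrist');h=cv2.cvtColor(im,cv2.COLOR_BGR2HSV);m=cv2.inRange(h,(4,140,60),(18,255,255))
cn=max(cv2.findContours(m,0,2)[0],key=cv2.contourArea); b=cv2.boxPoints(cv2.minAreaRect(cn)); print(b.round(0).tolist())
q=cv2.approxPolyDP(cv2.convexHull(cn),4,True)[:,0]; print(q.tolist())
P=w(c,q,.030)[:,:2]-b0; print(np.c_[P@u_(a0)[:2],P@u_(a0+90)[:2]].round(4).tolist())
print(get_state()['force'])
E
```

```text
[[227.0, 133.0], [297.0, 133.0], [297.0, 245.0], [227.0, 245.0]]
[[295, 134], [293, 243], [232, 245], [227, 136]]
[[-0.0313, -0.0576], [-0.0334, 0.0477], [0.0278, 0.0531], [0.0303, -0.0554]]
[ 0.27361859  0.21587313 -0.83073024]
```

{"fn": "apply_moves", "kwargs": {
  "steps": [
    {"translation": [0.02, -0.004, -0.05], "rotation": [0, 0, 0]},
    {"translation": [0.02, -0.004, -0.1], "rotation": [0, 0, 0]},
    {"translation": [0.02, -0.004, -0.1], "rotation": [0, 0, 0]},
    {"translation": [0.02, -0.004, -0.1], "rotation": [0, 0, 0]},
    {"translation": [0.02, -0.004, -0.1], "rotation": [0, 0, 0]},
    {"translation": [0.02, -0.004, -0.1], "rotation": [0, 0, 0]},
    {"translation": [0.02, -0.004, -0.15], "rotation": [0, 0, 0]},
    {"translation": [0.02, -0.004, -0.2], "rotation": [0, 0, 0]},
    {"translation": [0.02, -0.004, -0.24], "rotation": [0, 0, 0]},
    {"translation": [0.02, -0.004, -0.27], "rotation": [0, 0, 0]}
  ],
  "jaw": 1
}}

```text
t: 45.12
eef_pos: [0.4618, -0.2803, 0.0538]
ee_rot: [-3.039, -0.005, -1.755]
force: [-0.7, -1.0, 0.4]
width: 0.0077
gripper_force: 0.0
```

{"fn": "apply_moves", "kwargs": {
  "steps": [
    {"translation": [0, 0, -0.03], "rotation": [0, 0, 0]},
    {"translation": [0, 0, -0.06], "rotation": [0, 0, 0]},
    {"translation": [0, 0, -0.08], "rotation": [0, 0, 0]},
    {"translation": [0, 0, -0.085], "rotation": [0, 0, 0]},
    {"translation": [0, 0, -0.09], "rotation": [0, 0, 0]},
    {"translation": [0, 0, -0.095], "rotation": [0, 0, 0]},
    {"translation": [0, 0, -0.1], "rotation": [0, 0, 0]},
    {"translation": [0, 0, -0.104], "rotation": [0, 0, 0]},
    {"translation": [0, 0, -0.106], "rotation": [0, 0, 0]},
    {"translation": [0, 0, -0.106], "rotation": [0, 0, 0]}
  ]
}}

```text
t: 45.95
eef_pos: [0.4622, -0.2805, 0.0307]
ee_rot: [-3.037, -0.006, -1.754]
force: [-9.4, 7.7, 29.7]
width: 0.0001
gripper_force: 15.7
```

```bash
python3 - <<'E'
from h import *
s=get_state();print(s['force'],s['eef_pos'])
plan(B(.17,-.02,.25),Rt([0,0,-1],u_(a0)))
plan(B(.17,-.02,.25),Rt([0,0,-1],u_(a0+90)))
E
```

```text
[-9.42297868  7.67438246 29.69273459] [ 0.46218688 -0.28047807  0.03069671]
t 45.95 shift [ 0.661 -0.204  0.877] turn [ 0.047  0.193 -0.004] | pos [ 0.4622 -0.2805  0.0307] w 0.0001 F [-9.4  7.7 29.7] q [-0.18  0.31 -0.61  0.01 -0.55 -0.01]
t 45.95 shift [ 0.661 -0.204  0.877] turn [-0.115  0.189  2.993] | pos [ 0.4622 -0.2805  0.0307] w 0.0001 F [-9.4  7.7 29.7] q [-0.18  0.31 -0.61  0.01 -0.55 -0.01]
```

{"fn": "apply_moves", "kwargs": {
  "steps": [
    {"translation": [0, 0, 0.08], "rotation": [0, 0, 0]},
    {"translation": [0, 0, 0.24], "rotation": [0, 0, 0]},
    {"translation": [0, 0, 0.4], "rotation": [0.01, 0.05, 0]},
    {"translation": [0, 0, 0.56], "rotation": [0.02, 0.1, 0]},
    {"translation": [0, 0, 0.72], "rotation": [0.047, 0.193, -0.004]},
    {"translation": [0.08, -0.02, 0.86], "rotation": [0.047, 0.193, -0.004]},
    {"translation": [0.2, -0.06, 0.88], "rotation": [0.047, 0.193, -0.004]},
    {"translation": [0.35, -0.1, 0.88], "rotation": [0.047, 0.193, -0.004]},
    {"translation": [0.5, -0.15, 0.88], "rotation": [0.047, 0.193, -0.004]},
    {"translation": [0.661, -0.204, 0.88], "rotation": [0.047, 0.193, -0.004]}
  ]
}}

```text
t: 46.78
eef_pos: [0.6279, -0.3315, 0.2492]
ee_rot: [-3.141, 0.001, -1.757]
force: [1.7, 0.1, 1.3]
width: 0.0007
gripper_force: 0.0
```

{"fn": "apply_moves", "kwargs": {
  "steps": [
    {"translation": [0.02, 0, 0], "rotation": [0, 0, 0]},
    {"translation": [0.02, 0, 0], "rotation": [0, 0, 0]},
    {"translation": [0.02, 0, -0.1], "rotation": [0, 0, 0]},
    {"translation": [0.02, 0, -0.2], "rotation": [0, 0, 0]},
    {"translation": [0.02, 0, -0.3], "rotation": [0, 0, 0]},
    {"translation": [0.02, 0, -0.32], "rotation": [0, 0, 0]},
    {"translation": [0.02, 0, -0.32], "rotation": [0, 0, 0]},
    {"translation": [0.02, 0, -0.32], "rotation": [0, 0, 0]},
    {"translation": [0.02, 0, -0.32], "rotation": [0, 0, 0]},
    {"translation": [0.02, 0, -0.32], "rotation": [0, 0, 0]}
  ]
}}

```text
t: 47.62
eef_pos: [0.6322, -0.3314, 0.1701]
ee_rot: [-3.14, 0.0, -1.757]
force: [0.3, -0.4, -0.2]
width: 0.0002
gripper_force: 0.0
```

```bash
python3 - <<'E'
from h import *
s=get_state(); d=s['eef_pos'][:2]-b0; x0,y0=d@u_(a0)[:2],d@u_(a0+90)[:2]; z0=s['eef_pos'][2]
print(x0,y0,z0,s['ee_rot'],s['force'])
for f in (1.57,1.4,1.2,1.0,.8,.6,.4,.3,.2,.1,0,-.02):
    X=.07-.12*np.cos(f)+.01*np.sin(f)+.021; Z=.052+.12*np.sin(f)+.01*np.cos(f)
    p=B(X,y0,Z); print(f,((p-s['eef_pos'])/.25).round(3),p.round(4))
E
```

```text
0.17463280966326544 -0.019085349677217076 0.17010099484960473 [-3.13981136e+00  3.19009279e-05 -1.75670957e+00] [ 0.25941898 -0.41744661 -0.21563043]
1.57 [-0.29   0.054  0.008] [ 0.5598 -0.3178  0.172 ]
1.4 [-0.37   0.069  0.007] [ 0.5397 -0.3141  0.172 ]
1.2 [-0.463  0.087 -0.011] [ 0.5165 -0.3097  0.1675]
1.0 [-0.551  0.103 -0.047] [ 0.4946 -0.3056  0.1584]
0.8 [-0.629  0.118 -0.1  ] [ 0.4749 -0.3019  0.145 ]
0.6 [-0.696  0.13  -0.168] [ 0.4582 -0.2988  0.128 ]
0.4 [-0.748  0.14  -0.249] [ 0.4452 -0.2964  0.1079]
0.3 [-0.768  0.144 -0.292] [ 0.4403 -0.2955  0.097 ]
0.2 [-0.783  0.147 -0.338] [ 0.4364 -0.2947  0.0856]
0.1 [-0.794  0.149 -0.385] [ 0.4337 -0.2942  0.0739]
0 [-0.801  0.15  -0.432] [ 0.4321 -0.2939  0.062 ]
-0.02 [-0.801  0.15  -0.442] [ 0.4319 -0.2939  0.0596]
```

{"fn": "apply_moves", "kwargs": {
  "steps": [
    {"translation": [-0.06, 0.011, 0], "rotation": [0, 0, 0]},
    {"translation": [-0.12, 0.022, 0], "rotation": [0, 0, 0]},
    {"translation": [-0.18, 0.034, 0.004], "rotation": [0, 0, 0]},
    {"translation": [-0.24, 0.045, 0.008], "rotation": [0, 0, 0]},
    {"translation": [-0.29, 0.054, 0.008], "rotation": [0, 0, 0]},
    {"translation": [-0.33, 0.062, 0.008], "rotation": [0, 0, 0]},
    {"translation": [-0.37, 0.069, 0.007], "rotation": [0, 0, 0]},
    {"translation": [-0.417, 0.078, 0], "rotation": [0, 0, 0]},
    {"translation": [-0.463, 0.087, -0.011], "rotation": [0, 0, 0]},
    {"translation": [-0.507, 0.095, -0.027], "rotation": [0, 0, 0]}
  ]
}}

```text
t: 48.45
eef_pos: [0.5049, -0.3075, 0.1621]
ee_rot: [-3.14, 0.0, -1.757]
force: [2.0, -0.5, 3.5]
width: 0.0007
gripper_force: 1.4
```

```bash
python3 - <<'E'
from h import *
s=get_state(); d=s['eef_pos'][:2]-b0; y0=d@u_(a0+90)[:2]
print(s['force'],s['eef_pos'])
for f in (1.0,.9,.8,.7,.6,.5,.4,.3,.2,.1,0):
    X=.07-.12*np.cos(f)+.01*np.sin(f)+.021; Z=.052+.12*np.sin(f)+.01*np.cos(f)
    print(f,((B(X,y0,Z)-s['eef_pos'])/.25).round(3))
im=grab_frame('top');h=cv2.cvtColor(im,cv2.COLOR_BGR2HSV);m=cv2.inRange(h,(20,120,90),(34,255,255));m[:,:360]=0;m[270:]=0;m[:100]=0
ys,xs=np.nonzero(m);print(len(xs),xs.mean() if len(xs) else 0,ys.mean() if len(xs) else 0)
C=camera_model('top')
for L in(1.3,1.2,1.1,1.0): print(L,proj(C,[B(.07-.151*np.cos(L),0,.052+.151*np.sin(L))]).round(1))
E
```

```text
[ 1.96499519 -0.45077338  3.52775931] [ 0.50490222 -0.30747322  0.16211622]
1.0 [-0.041  0.008 -0.015]
0.9 [-0.082  0.015 -0.04 ]
0.8 [-0.12   0.022 -0.068]
0.7 [-0.155  0.029 -0.101]
0.6 [-0.187  0.035 -0.136]
0.5 [-0.215  0.04  -0.175]
0.4 [-0.239  0.045 -0.217]
0.3 [-0.259  0.048 -0.26 ]
0.2 [-0.274  0.051 -0.306]
0.1 [-0.285  0.053 -0.353]
0 [-0.291  0.054 -0.4  ]
0 0 0
1.3 [[395.3 191.4]]
1.2 [[393.8 197.8]]
1.1 [[392.1 203.9]]
1.0 [[390.3 209.8]]
```

Lid contact felt at about 2–4 N, so it is following. I'll continue down, slowing towards the end.

{"fn": "apply_moves", "kwargs": {
  "steps": [
    {"translation": [-0.041, 0.008, -0.015], "rotation": [0, 0, 0]},
    {"translation": [-0.082, 0.015, -0.04], "rotation": [0, 0, 0]},
    {"translation": [-0.12, 0.022, -0.068], "rotation": [0, 0, 0]},
    {"translation": [-0.155, 0.029, -0.101], "rotation": [0, 0, 0]},
    {"translation": [-0.187, 0.035, -0.136], "rotation": [0, 0, 0]},
    {"translation": [-0.215, 0.04, -0.175], "rotation": [0, 0, 0]},
    {"translation": [-0.239, 0.045, -0.217], "rotation": [0, 0, 0]},
    {"translation": [-0.25, 0.047, -0.24], "rotation": [0, 0, 0]},
    {"translation": [-0.259, 0.048, -0.26], "rotation": [0, 0, 0]},
    {"translation": [-0.267, 0.05, -0.283], "rotation": [0, 0, 0]}
  ]
}}

```text
t: 49.33
eef_pos: [0.4379, -0.2949, 0.0902]
ee_rot: [3.14, 0.0, -1.757]
force: [-0.4, -0.1, 2.5]
width: 0.0004
gripper_force: 0.9
```

{"fn": "apply_moves", "kwargs": {
  "steps": [
    {"translation": [-0.007, 0.001, -0.02], "rotation": [0, 0, 0]},
    {"translation": [-0.012, 0.002, -0.04], "rotation": [0, 0, 0]},
    {"translation": [-0.016, 0.003, -0.06], "rotation": [0, 0, 0]},
    {"translation": [-0.019, 0.003, -0.076], "rotation": [0, 0, 0]},
    {"translation": [-0.021, 0.004, -0.09], "rotation": [0, 0, 0]},
    {"translation": [-0.023, 0.004, -0.1], "rotation": [0, 0, 0]},
    {"translation": [-0.024, 0.004, -0.108], "rotation": [0, 0, 0]},
    {"translation": [-0.024, 0.004, -0.115], "rotation": [0, 0, 0]},
    {"translation": [-0.024, 0.004, -0.12], "rotation": [0, 0, 0]},
    {"translation": [-0.024, 0.004, -0.123], "rotation": [0, 0, 0]}
  ]
}}

```text
t: 50.17
eef_pos: [0.4319, -0.2939, 0.0619]
ee_rot: [3.14, -0.0, -1.756]
force: [-11.1, 9.8, 37.7]
width: 0.0006
gripper_force: 18.6
```

{"fn": "apply_moves", "kwargs": {
  "steps": [
    {"translation": [0, 0, -0.002], "rotation": [0, 0, 0]},
    {"translation": [0, 0, -0.003], "rotation": [0, 0, 0]},
    {"translation": [0, 0, -0.004], "rotation": [0, 0, 0]},
    {"translation": [0, 0, -0.004], "rotation": [0, 0, 0]},
    {"translation": [0, 0, -0.004], "rotation": [0, 0, 0]},
    {"translation": [0, 0, -0.004], "rotation": [0, 0, 0]},
    {"translation": [0, 0, -0.004], "rotation": [0, 0, 0]},
    {"translation": [0, 0, -0.004], "rotation": [0, 0, 0]},
    {"translation": [0, 0, -0.004], "rotation": [0, 0, 0]},
    {"translation": [0, 0, -0.004], "rotation": [0, 0, 0]}
  ]
}}

```text
t: 51.0
eef_pos: [0.432, -0.2939, 0.0619]
ee_rot: [3.141, -0.0, -1.756]
force: [-11.1, 10.7, 38.9]
width: 0.0008
gripper_force: 19.1
```

```bash
python3 - <<'E'
from h import *
s=get_state(); d=s['eef_pos'][:2]-b0; print(s['force'],s['eef_pos'],d@u_(a0)[:2],d@u_(a0+90)[:2])
plan(B(0,.17,.17),Rt([0,0,-1],u_(a0)))
E
```

```text
[-11.05254305  10.73037726  38.85758463] [ 0.431957   -0.29390565  0.06192153] -0.029128507644147972 -0.019089633370421952
t 51.0 shift [0.254 0.722 0.432] turn [ 0.001 -0.001 -0.   ] | pos [ 0.432  -0.2939  0.0619] w 0.0008 F [-11.1  10.7  38.9] q [-0.22  0.28 -0.53  0.   -0.76  0.04]
```

Lid shut: contact at z = 0.062 as specified. Now the clamp: go up and over behind it.

{"fn": "apply_moves", "kwargs": {
  "steps": [
    {"translation": [0, 0, 0.06], "rotation": [0, 0, 0]},
    {"translation": [0, 0, 0.22], "rotation": [0, 0, 0]},
    {"translation": [0, 0, 0.38], "rotation": [0, 0, 0]},
    {"translation": [0, 0, 0.54], "rotation": [0, 0, 0]},
    {"translation": [0.03, 0.08, 0.68], "rotation": [0, 0, 0]},
    {"translation": [0.08, 0.2, 0.76], "rotation": [0, 0, 0]},
    {"translation": [0.13, 0.34, 0.76], "rotation": [0, 0, 0]},
    {"translation": [0.18, 0.48, 0.76], "rotation": [0, 0, 0]},
    {"translation": [0.22, 0.6, 0.76], "rotation": [0, 0, 0]},
    {"translation": [0.254, 0.7, 0.76], "rotation": [0, 0, 0]}
  ]
}}

```text
t: 51.83
eef_pos: [0.4962, -0.1167, 0.249]
ee_rot: [-3.141, 0.001, -1.756]
force: [0.3, -0.3, -0.8]
width: 0.0003
gripper_force: 0.0
```

```bash
python3 - <<'E'
from h import *
plan(B(0,.16,.15),Rt([0,0,-1],u_(a0)))
C=camera_model('top'); im=grab_frame('top'); h=cv2.cvtColor(im,cv2.COLOR_BGR2HSV); m=cv2.inRange(h,(0,150,80),(4,255,255))|cv2.inRange(h,(174,150,80),(180,255,255))
m[:,:310]=0;m[:,400:]=0;m[:150]=0;m[240:]=0
ys,xs=np.nonzero(m);print(len(xs), (xs.mean(),ys.mean(),xs.min(),xs.max()) if len(xs) else '')
for L in(1.5,1.6,1.7,1.8): print(L,proj(C,[B(0,.105-.104*np.cos(L),.069+.104*np.sin(L))]).round(1))
E
```

```text
t 51.83 shift [-0.01  -0.026 -0.396] turn [-0.002  0.001  0.001] | pos [ 0.4962 -0.1167  0.249 ] w 0.0003 F [ 0.3 -0.3 -0.8] q [ 0.15  0.07 -0.31 -0.   -1.19 -0.34]
0 
1.5 [[349.3 198.5]]
1.6 [[345.  197.8]]
1.7 [[340.5 197.2]]
1.8 [[336.  196.5]]
```

{"fn": "apply_moves", "kwargs": {
  "steps": [
    {"translation": [0, 0.01, -0.1], "rotation": [0, 0, 0]},
    {"translation": [0, 0.01, -0.22], "rotation": [0, 0, 0]},
    {"translation": [0, 0, -0.33], "rotation": [0, 0, 0]},
    {"translation": [-0.005, -0.01, -0.39], "rotation": [0, 0, 0]},
    {"translation": [-0.008, -0.026, -0.396], "rotation": [0, 0, 0]},
    {"translation": [-0.008, -0.026, -0.396], "rotation": [0, 0, 0]},
    {"translation": [-0.008, -0.026, -0.396], "rotation": [0, 0, 0]},
    {"translation": [-0.008, -0.026, -0.396], "rotation": [0, 0, 0]},
    {"translation": [-0.008, -0.026, -0.396], "rotation": [0, 0, 0]},
    {"translation": [-0.008, -0.026, -0.396], "rotation": [0, 0, 0]}
  ]
}}

```text
t: 52.72
eef_pos: [0.494, -0.1253, 0.1506]
ee_rot: [-3.141, 0.001, -1.757]
force: [-0.8, 0.2, -0.1]
width: 0.0002
gripper_force: 0.0
```

```bash
python3 - <<'E'
from h import *
s=get_state(); d=s['eef_pos'][:2]-b0; print(s['force'],d@u_(a0)[:2],d@u_(a0+90)[:2],s['eef_pos'][2])
for f in (1.57,1.4,1.2,1.0,.8,.6,.5,.4,.3,.2,.1,0):
    r=.085;Y=.105-r*np.cos(f)+.008*np.sin(f)+.0095; Z=.069+r*np.sin(f)+.008*np.cos(f)
    print(f,((B(0,Y,Z)-s['eef_pos'])/.25).round(3))
E
```

```text
[-0.78356088  0.17171517 -0.05514622] 0.0008592610443122509 0.15806662314659845 0.15058088915500903
1.57 [-0.03  -0.139  0.014]
1.4 [-0.04  -0.196  0.014]
1.2 [-0.053 -0.262  0.002]
1.0 [-0.064 -0.325 -0.023]
0.8 [-0.075 -0.381 -0.06 ]
0.6 [-0.084 -0.429 -0.108]
0.5 [-0.087 -0.449 -0.135]
0.4 [-0.091 -0.466 -0.164]
0.3 [-0.093 -0.481 -0.195]
0.2 [-0.096 -0.492 -0.227]
0.1 [-0.097 -0.5   -0.261]
0 [-0.098 -0.505 -0.294]
```

{"fn": "apply_moves", "kwargs": {
  "steps": [
    {"translation": [-0.01, -0.045, 0.005], "rotation": [0, 0, 0]},
    {"translation": [-0.02, -0.09, 0.012], "rotation": [0, 0, 0]},
    {"translation": [-0.03, -0.139, 0.014], "rotation": [0, 0, 0]},
    {"translation": [-0.04, -0.196, 0.014], "rotation": [0, 0, 0]},
    {"translation": [-0.053, -0.262, 0.002], "rotation": [0, 0, 0]},
    {"translation": [-0.059, -0.294, -0.01], "rotation": [0, 0, 0]},
    {"translation": [-0.064, -0.325, -0.023], "rotation": [0, 0, 0]},
    {"translation": [-0.07, -0.354, -0.041], "rotation": [0, 0, 0]},
    {"translation": [-0.075, -0.381, -0.06], "rotation": [0, 0, 0]},
    {"translation": [-0.08, -0.406, -0.083], "rotation": [0, 0, 0]}
  ]
}}

```text
t: 53.55
eef_pos: [0.4734, -0.2275, 0.1285]
ee_rot: [3.141, 0.0, -1.757]
force: [-0.2, 0.6, 3.2]
width: 0.0002
gripper_force: 0.9
```

{"fn": "apply_moves", "kwargs": {
  "steps": [
    {"translation": [-0.004, -0.023, -0.025], "rotation": [0, 0, 0]},
    {"translation": [-0.007, -0.043, -0.052], "rotation": [0, 0, 0]},
    {"translation": [-0.011, -0.06, -0.081], "rotation": [0, 0, 0]},
    {"translation": [-0.013, -0.075, -0.112], "rotation": [0, 0, 0]},
    {"translation": [-0.015, -0.081, -0.128], "rotation": [0, 0, 0]},
    {"translation": [-0.016, -0.086, -0.144], "rotation": [0, 0, 0]},
    {"translation": [-0.017, -0.09, -0.16], "rotation": [0, 0, 0]},
    {"translation": [-0.017, -0.094, -0.178], "rotation": [0, 0, 0]},
    {"translation": [-0.018, -0.097, -0.195], "rotation": [0, 0, 0]},
    {"translation": [-0.018, -0.099, -0.205], "rotation": [0, 0, 0]}
  ]
}}

```text
t: 54.38
eef_pos: [0.4688, -0.2514, 0.077]
ee_rot: [3.14, 0.001, -1.757]
force: [-3.2, 5.0, 14.7]
width: 0.0004
gripper_force: 8.7
```

```bash
python3 - <<'E'
from h import *
s=get_state(); d=s['eef_pos'][:2]-b0; print(s['force'],d@u_(a0)[:2],d@u_(a0+90)[:2],s['eef_pos'][2])
E
```

```text
[-3.16566213  4.95846438 14.74630162] -0.0007790740947130766 0.029458101941573236 0.07700332193549836
```

Clamp contact at 0.077 m, its fully-down height. I'll back away and do a final numeric check.

{"fn": "apply_moves", "kwargs": {
  "steps": [
    {"translation": [0, 0, -0.003], "rotation": [0, 0, 0]},
    {"translation": [0, 0, -0.003], "rotation": [0, 0, 0]},
    {"translation": [0, 0, 0.05], "rotation": [0, 0, 0]},
    {"translation": [0, 0, 0.15], "rotation": [0, 0, 0]},
    {"translation": [0, 0, 0.3], "rotation": [0, 0, 0]},
    {"translation": [0, 0, 0.45], "rotation": [0, 0, 0]},
    {"translation": [0, 0, 0.6], "rotation": [0, 0, 0]},
    {"translation": [0, 0.1, 0.7], "rotation": [0, 0, 0]},
    {"translation": [0, 0.25, 0.7], "rotation": [0, 0, 0]},
    {"translation": [0, 0.4, 0.7], "rotation": [0, 0, 0]}
  ]
}}

```text
t: 55.22
eef_pos: [0.4697, -0.151, 0.2544]
ee_rot: [-3.139, 0.002, -1.759]
force: [0.6, 0.7, -1.0]
width: 0.0003
gripper_force: 0.0
```

{"fn": "apply_moves", "kwargs": {
  "steps": [
    {"translation": [0, 0.15, 0], "rotation": [0, 0, 0]},
    {"translation": [0, 0.3, 0], "rotation": [0, 0, 0]},
    {"translation": [0, 0.4, 0], "rotation": [0, 0, 0]},
    {"translation": [0, 0.4, 0], "rotation": [0, 0, 0]},
    {"translation": [0, 0.4, 0], "rotation": [0, 0, 0]},
    {"translation": [0, 0.4, 0], "rotation": [0, 0, 0]},
    {"translation": [0, 0.4, 0], "rotation": [0, 0, 0]},
    {"translation": [0, 0.4, 0], "rotation": [0, 0, 0]},
    {"translation": [0, 0.4, 0], "rotation": [0, 0, 0]},
    {"translation": [0, 0.4, 0], "rotation": [0, 0, 0]}
  ]
}}

```text
t: 56.05
eef_pos: [0.4689, -0.0523, 0.2525]
ee_rot: [3.14, 0.0, -1.758]
force: [-0.2, -0.6, -0.2]
width: 0.0005
gripper_force: 0.0
```

```bash
python3 - <<'E'
from h import *
C=camera_model('top'); im=grab_frame('top'); h=cv2.cvtColor(im,cv2.COLOR_BGR2HSV)
def f(lo,hi):
    m=cv2.inRange(h,lo,hi);m[:,:320]=0;m[:,420:]=0;m[:150]=0;m[270:]=0
    ys,xs=np.nonzero(m);return len(xs),xs.mean().round(1),ys.mean().round(1)
print('red',f((0,150,60),(4,255,255)),'exp',proj(C,[B(0,.105-.078,.076)]).round(1))
print('tab',f((22,120,90),(34,255,255)),'exp',proj(C,[B(.07-.151,0,.062)]).round(1))
s=get_state();print(s['t'],s['force'],s['qd'].round(3))
E
```

```text
red (53, np.float64(370.2), np.float64(208.9)) exp [[366.  206.8]]
tab (148, np.float64(370.7), np.float64(239.2)) exp [[370.5 239.4]]
56.1 [ 0.23378379 -0.4397139  -0.25567544] [ 0.006 -0.001 -0.     0.     0.    -0.001]
```

Tab and clamp grip are seen where they should be when shut.

```bash
python3 -c "
from station import *
print(job_done())"
```

```text
the job is handed in; nothing more can be done
None
```

The orange drive was laid flat on the mat and released, then bedded in the nest with the lid shut and the clamp fully down, and the job was handed in at about 56 s; its last few millimetres into the nest were a settle on release rather than a held placing.

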